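# Shim the culture plate in the imager's carrier and hold the clamp shut

## Task

Pull the plate imager's carrier fully open by its bar handle, then take spacers from the rack one at a time and stand them upright on the carrier floor, flat against each other in the gap between the culture plate and the clamp jaw, until the jaw, pushed towards the plate by its post, bears on the stack instead of running to its stop. Finish while holding: keep pushing the jaw firmly (about 10 N) so that it holds the stack tight against the plate, and do not let go. Leave the carrier open, spare spacers in the rack and the other labware where it stands.

Things in the scene. Friction and masses are not known exactly. Their poses are not given: they have to be found in the camera images.
- carrier (a joint): slide of the imager's specimen carrier (a drawer, 272 mm wide): 0 = shut, 0.15 m = fully open; it slides out along its own -x, towards the robot, with about 2.5 N of friction, and stays where it is left. The white imager housing is 240 mm deep, 280 mm wide, 115 mm high
- carrier_handle (a point): middle of the steel bar handle on the carrier's front: a round bar 110 mm long along the carrier's y, 11 mm thick, its axis 35 mm in front of the front panel, 70 mm above the bench; the panel's top is 76 mm above the bench. It moves with the carrier and its axes are the carrier's (x into the imager, y along the handle)
- gap_floor (a point): point on the carrier's flat floor in the middle of the spacer channel, 75 mm behind the inner side of the front panel, floor 30 mm above the bench; axes of the carrier: x into the imager, y from the culture plate towards the clamp jaw, z up. Fully open, it lies 75 mm in front of the housing
- plate_face (a point): centre of the +y face of the culture plate frame, the fixed side of the gap, 17.5 mm above the carrier floor; the plate (124 mm along x, 86 mm along y, 35 mm high, twelve wells) is locked in the carrier at a place that differs from job to job, so that the gap takes two or three spacers
- plate: the twelve-well culture plate in its frame; origin on the carrier floor at the foot of its +y face, axes of the carrier
- jaw_face (a point): centre of the -y face of the steel clamp jaw, the moving side of the gap, 17.5 mm above the carrier floor; the jaw block is 52 mm along x, 22 mm along y and 35 mm high; axes of the carrier
- jaw_post (a point): centre of the outer (+y) face of the upright post on the jaw: 42 mm along x, 10 mm thick along y, from 35 to 70 mm above the carrier floor, this point 54 mm above it. Push it here along -y to close the jaw; about 80 mm of the carrier is free on its +y side
- jaw: the clamp jaw with its post; origin on the carrier floor at the foot of its -y face, axes of the carrier
- clamp (a joint): travel of the clamp jaw along the carrier's -y, towards the plate: 0 = sprung back (where it rests when nobody pushes), 0.018 m = at its stop, fully in; its return spring pushes back with 1.6 N at 0 and 3 N at the stop. If it reaches 0.018 the stack is still too thin
- rack: white plastic rack, 74 mm along x, 118 mm along its y, with four slots 26 mm apart in a row along its y; slot floor 6 mm above the bench, slot walls 20 mm above the bench; origin at the centre of its underside
- spacer0_mid (a point): centre (half-way up) of one of four equal aluminium spacers standing in the rack: a plate 56 mm along its x, 12 mm thick along its y, 35 mm high, with a grip tab on top, 24 mm along x, 8 mm thick, 34 mm high (69 mm high in all); mass about 0.08 kg. This point lies 34.5 mm above its foot
- spacer0: the same spacer 0; origin at the centre of its underside
- spacer1_mid (a point): centre (half-way up) of one of four equal aluminium spacers standing in the rack: a plate 56 mm along its x, 12 mm thick along its y, 35 mm high, with a grip tab on top, 24 mm along x, 8 mm thick, 34 mm high (69 mm high in all); mass about 0.08 kg. This point lies 34.5 mm above its foot
- spacer1: the same spacer 1; origin at the centre of its underside
- spacer2_mid (a point): centre (half-way up) of one of four equal aluminium spacers standing in the rack: a plate 56 mm along its x, 12 mm thick along its y, 35 mm high, with a grip tab on top, 24 mm along x, 8 mm thick, 34 mm high (69 mm high in all); mass about 0.08 kg. This point lies 34.5 mm above its foot
- spacer2: the same spacer 2; origin at the centre of its underside
- spacer3_mid (a point): centre (half-way up) of one of four equal aluminium spacers standing in the rack: a plate 56 mm along its x, 12 mm thick along its y, 35 mm high, with a grip tab on top, 24 mm along x, 8 mm thick, 34 mm high (69 mm high in all); mass about 0.08 kg. This point lies 34.5 mm above its foot
- spacer3: the same spacer 3; origin at the centre of its underside
- tipbox: bystander: pipette tip box, 80 x 118 x 55 mm; origin at the centre of its underside
- bottle: bystander: reagent bottle, 52 mm across, 90 mm high; origin at the centre of its underside
- beaker: bystander: glass beaker, 54 mm across, 70 mm high; origin at the centre of its underside

How it is judged:
By the outcome, as a careful person would: the job done as asked, in the order asked, and still so for the second after the job is handed in, while the arm keeps its last pose, push and grip.
It also fails if it takes over 72 s, if anything falls off the work surface, if the arm or the gripper's body presses on something with over 40 N, if the wrist force passes 120 N, or if a joint passes its speed limit or range.

## Robot

A 6-joint arm with a two-finger parallel gripper is mounted at the origin on the work surface. World frame = base frame: x ahead of the robot, y to its left, z up, the work surface at z = 0. Lengths are in m, angles in rad, forces in N, time in s.
With the tool pointing down it reaches from about 0.35 to 0.975 m from the base axis. Payload 7.1 kg.
Tool frame: the origin (TCP) lies midway between the tips of the shut fingers; the grasp point (between the pads) lies 19 mm behind it; z points along the fingers, x is the direction in which the jaws open and shut, and the axes are right-handed (so a half turn about z gives the same grasp; the last joint's range is limited). The gripper opens to 88 mm and grips with 3 to 60 N. Pads are 20 mm wide; open, the fingers measure 115 mm over their backs; the gripper's body (75 mm by 178 mm) begins 61 mm behind the grasp point.
Start: joints at [1.218, 0.423, 1.63, -0, 1.089, -0.019], TCP at [0.205, 0.59, 0.223] pointing down, gripper open.
Joint ranges: [-3, 3], [-0.9, 2.11], [0.09, 2.58], [-1.31, 4.45], [0.11, 2.69], [-2.54, 2.54]. Speed limits (rad/s): [2.39, 2.39, 3.01, 3.14, 3.14, 3.14].

## Interface

Orientations are given as a unit quaternion [w, x, y, z].
In Python, from workcell import ctrl, cams gives the robot as it stands.
- The arm moves only by the tool apply_moves, never from a script. Its argument "increments" is a list of rows, each an object with "linear": the shift along the tool's x, y, z in m, a list of three; "twist": the turn, a rotation vector about the tool's x, y, z in rad, a list of three; "jaw": the opening, from 0 (shut) to 1 (fully open). A call has exactly 8 rows; each row shifts and turns the pose as measured when the row begins, along the tool's axes as they then stand; what a row does not reach is not made up. A row lasts 1/12 s, in which the tool goes at most 41.7 mm and 7.16 degrees, less where a joint would pass 70% of its speed; a pose out of reach is approached as far as the arm can. A call with a gripper value outside its range is refused whole. The fingers move at their own pace and stop on an object; the grip force is fixed at half the most. Time passes only in rows, so rows that do not move let the fingers close, or fill a call up. It gives the time, the measured TCP pose, the force and the opening at its end, in the units of the state.
- ctrl.observe(): the state, without advancing time (a new reading comes with each control period).
- cams.grab_frame(name): name is "side" or "top"; returns a dict with "img" (400x640x3 uint8, blue, green, red), "fx", "fy", "cx", "cy" (pixels), "position" and "rotation" of the camera in the world. Camera axes: x right, y up, looking along -z (the intrinsics and any distortion apply to the point x, -y, -z); pixel columns grow to the right and rows downward; lengths in m; the calibration is good to about 2 mm. A picture is of the moment at which its call begins. There is no depth.
- ctrl.finish_job(): hands the job in, once; it reports no verdict.
The state is a dict: "clock": time; "joint_positions": joint angles; "qvel": joint speeds; "joint_torque": joint torques, N m; "eef_pos": TCP position; "eef_rot": TCP orientation; "wrist_force": force on the tool from outside, world axes, zero at the start; "moment": the same for the moment, N m; "opening": finger opening in m.
Only numpy, scipy, OpenCV 4.12 (cv2) and the standard library are available. Lean on these libraries where they do the work, as an engineer would, in place of code of your own. Each camera call takes 0.05 s, during which the arm holds its last target. There are 200 camera calls.

## Working session

There is one attempt and no reset: what is moved stays moved. The work goes in short steps, Python scripts to look and compute and a tool call to move; the robot and the scene stay as the last step left them, time stands still between calls to the robot, and variables do not carry over. Pictures are saved under pics/ and viewed, about 8 in all and at most 12, crops included, and the job is handed in when it is done.

Besides the shell and the picture viewer there is one more tool, called after "Emit:" as name(argument=value, ...), one argument or row to a line, values as JSON. apply_moves: Moves the arm, as the interface text tells. Its arguments: {"type":"object","properties":{"increments":{"type":"array"}},"required":["increments"]}

```bash
ls; mkdir -p pics; python3 - <<'E'
from workcell import ctrl,cams
import cv2
print(ctrl.observe())
for n in("side","top"):
    f=cams.grab_frame(n); cv2.imwrite(f"pics/{n}0.png",f["img"]); print({k:v for k,v in f.items() if k!="img"})
E
```

```text
pics
{'clock': 0.0, 'joint_positions': array([ 1.21803500e+00,  4.23848957e-01,  1.63068041e+00,  1.44098137e-05,
        1.08859395e+00, -1.89623714e-02]), 'qvel': array([ 0.00046034,  0.00023778,  0.00033085,  0.00141885, -0.00138451,
       -0.00154577]), 'joint_torque': array([ 1.88624887e-03, -5.44644570e+01, -2.73655701e+01,  6.44232729e-02,
        2.28696002e-02, -1.10662854e-04]), 'eef_pos': array([0.20453045, 0.59000156, 0.2219004 ]), 'eef_rot': array([ 4.26579947e-04,  8.14751557e-01,  5.79809723e-01, -6.35459300e-04]), 'wrist_force': array([-0.2351904 ,  0.24114309,  0.08164922]), 'moment': array([-0.09675153, -0.01156499, -0.00016763]), 'opening': 0.08760453502863218}
{'fx': 449.3333323331844, 'fy': 449.3333323331844, 'cx': 324.6547619174203, 'cy': 198.8927293668276, 'position': array([-0.06216194, -0.65143083,  0.78851148]), 'rotation': array([ 0.83365971,  0.41615468, -0.16788964, -0.32193142])}
{'fx': 422.63322295652273, 'fy': 422.63322295652273, 'cx': 316.36863355000696, 'cy': 195.23265182073953, 'position': array([0.39756441, 0.03786504, 1.21886708]), 'rotation': array([ 0.71092609,  0.0605757 , -0.07352675, -0.6967844 ])}
```

View pics/top0.png

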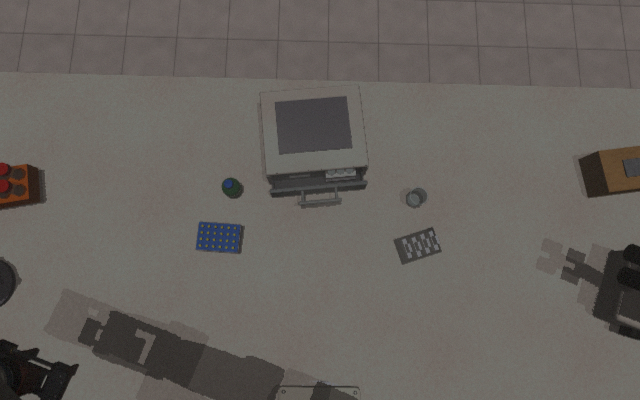

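View pics/side0.png

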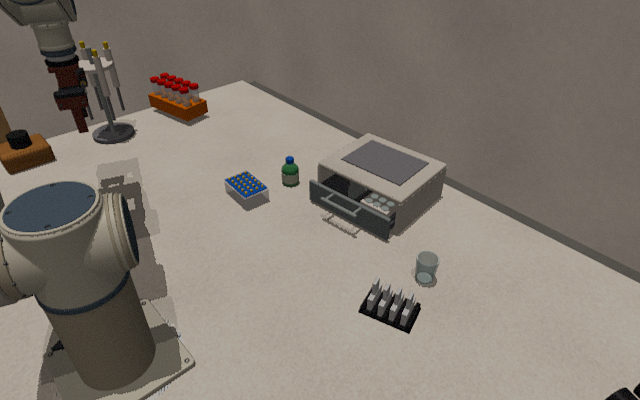

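```bash
cat > h.py <<'E'
import numpy as np, cv2
from scipy.spatial.transform import Rotation as R
def rot(q): return R.from_quat([q[1],q[2],q[3],q[0]])
def ray(f,uv):
    d=np.array([(uv[0]-f["cx"])/f["fx"],-(uv[1]-f["cy"])/f["fy"],-1.]); return rot(f["rotation"]).apply(d)
def onz(f,uv,z):
    d=ray(f,uv); p=f["position"]; return p+d*(z-p[2])/d[2]
def proj(f,P):
    c=rot(f["rotation"]).inv().apply(np.atleast_2d(P)-f["position"])
    return np.c_[f["cx"]+f["fx"]*c[:,0]/-c[:,2], f["cy"]-f["fy"]*c[:,1]/-c[:,2]]
def crop(img,x0,y0,x1,y1,s,name):
    cv2.imwrite(name,cv2.convertScaleAbs(cv2.resize(img[y0:y1,x0:x1],None,fx=s,fy=s,interpolation=cv2.INTER_CUBIC),alpha=1.5))
CAM={"side":dict(fx=449.3333323,fy=449.3333323,cx=324.6547619,cy=198.8927294,position=np.array([-0.06216194,-0.65143083,0.78851148]),rotation=[0.83365971,0.41615468,-0.16788964,-0.32193142]),
"top":dict(fx=422.633223,fy=422.633223,cx=316.3686336,cy=195.2326518,position=np.array([0.39756441,0.03786504,1.21886708]),rotation=[0.71092609,0.0605757,-0.07352675,-0.6967844])}
E
python3 - <<'E'
from h import *
t=cv2.imread("pics/top0.png")
a=cv2.resize(t[155:215,255:385],None,fx=6,fy=5*6/5,interpolation=cv2.INTER_CUBIC)
b=cv2.resize(t[220:270,385:450],None,fx=4.6,fy=4.6,interpolation=cv2.INTER_CUBIC)
o=np.zeros((600,780,3),np.uint8); o[:360]=a; o[365:595,:299]=b
s=cv2.imread("pics/side0.png")[275:335,350:430]
o[365:365+230,310:310+307]=cv2.resize(s,(307,230),interpolation=cv2.INTER_CUBIC)
cv2.imwrite("pics/c0.png",cv2.convertScaleAbs(o,alpha=1.4))
E
```

```text
(no output)
```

View pics/c0.png

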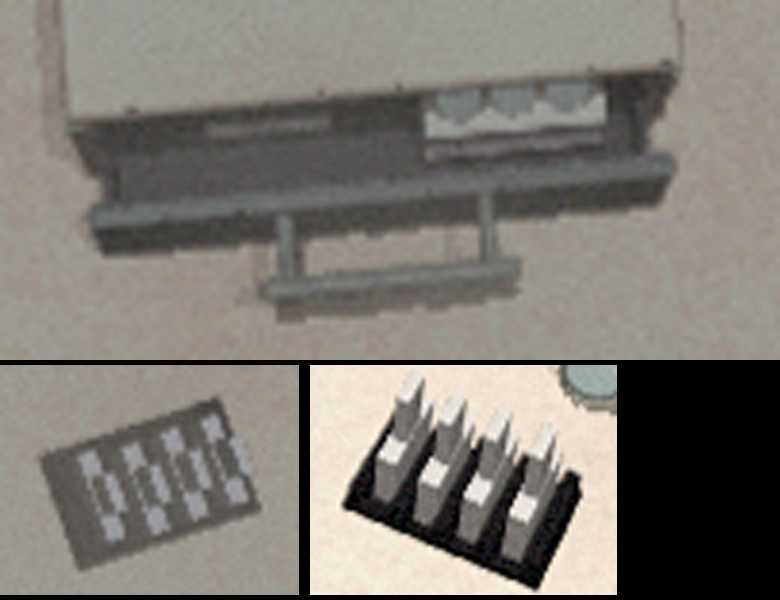

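```bash
python3 - <<'E'
from h import *
T=CAM["top"]
A=lambda x,y:(255+x/6,155+y/6); B=lambda x,y:(385+x/4.6,220+(y-365)/4.6)
def show(n,a,b): 
    d=b-a; print(n,a.round(4),b.round(4),"mid",((a+b)/2).round(4),"len",np.linalg.norm(d).round(4),"ang",np.degrees(np.arctan2(d[1],d[0])).round(2))
show("handle",onz(T,A(518,267),.07),onz(T,A(262,290),.07))
show("panel",onz(T,A(672,165),.076),onz(T,A(95,217),.076))
show("houseTop",onz(T,A(675,72),.115),onz(T,A(72,122),.115))
c=[onz(T,B(*p),.02) for p in((40,455),(218,398),(260,507),(80,570))]
show("rackL",c[0],c[1]);show("rackL2",c[3],c[2]);show("rackS",c[3],c[0]);show("rackS2",c[2],c[1]);print(np.mean(c,0))
for p,q in (((90,463),(113,527)),((134,456),(158,520)),((174,441),(196,505)),((211,428),(236,491))):
    show("sp",onz(T,B(*q),.041),onz(T,B(*p),.041))
E
```

```text
handle [ 0.6082 -0.0505  0.07  ] [0.5949 0.0671 0.07  ] mid [0.6015 0.0083 0.07  ] len 0.1184 ang 96.45
panel [ 0.6566 -0.1211  0.076 ] [0.6261 0.1444 0.076 ] mid [0.6414 0.0117 0.076 ] len 0.2673 ang 96.55
houseTop [ 0.6907 -0.1172  0.115 ] [0.6613 0.1527 0.115 ] mid [0.676  0.0177 0.115 ] len 0.2715 ang 96.21
rackL [ 0.5048 -0.2042  0.02  ] [ 0.5425 -0.316   0.02  ] mid [ 0.5237 -0.2601  0.02  ] len 0.118 ang -71.39
rackL2 [ 0.4351 -0.2276  0.02  ] [ 0.4755 -0.3398  0.02  ] mid [ 0.4553 -0.2837  0.02  ] len 0.1192 ang -70.18
rackS [ 0.4351 -0.2276  0.02  ] [ 0.5048 -0.2042  0.02  ] mid [ 0.47   -0.2159  0.02  ] len 0.0735 ang 18.54
rackS2 [ 0.4755 -0.3398  0.02  ] [ 0.5425 -0.316   0.02  ] mid [ 0.509  -0.3279  0.02  ] len 0.071 ang 19.53
[ 0.48949693 -0.27189064  0.02      ]
sp [ 0.4605 -0.2435  0.041 ] [ 0.4987 -0.2303  0.041 ] mid [ 0.4796 -0.2369  0.041 ] len 0.0404 ang 18.92
sp [ 0.4652 -0.2709  0.041 ] [ 0.5035 -0.2573  0.041 ] mid [ 0.4843 -0.2641  0.041 ] len 0.0407 ang 19.51
sp [ 0.4746 -0.2942  0.041 ] [ 0.5131 -0.282   0.041 ] mid [ 0.4939 -0.2881  0.041 ] len 0.0404 ang 17.64
sp [ 0.4835 -0.3189  0.041 ] [ 0.5215 -0.3049  0.041 ] mid [ 0.5025 -0.3119  0.041 ] len 0.0404 ang 20.21
```

```bash
cat > plan.py <<'E'
from h import *
from workcell import ctrl
def st():
    s=ctrl.observe(); r=rot(s["eef_rot"]); x=r.apply([1,0,0]); z=r.apply([0,0,1])
    print("t",round(s["clock"],2),"pos",s["eef_pos"].round(4),"yaw",np.degrees(np.arctan2(x[1],x[0])).round(2),"tilt",z[:2].round(3),"F",s["wrist_force"].round(1),"open",round(s["opening"],4)); return s
def goal(yaw): # tool down, tool x at world yaw (deg)
    c,s=np.cos(np.radians(yaw)),np.sin(np.radians(yaw)); return R.from_matrix(np.c_[[c,s,0],[s,-c,0],[0,0,-1]])
def plan(wps): # wps: (pos,yaw,rows,jaw)
    s=st(); p=np.array(s["eef_pos"]); r=rot(s["eef_rot"])
    for pos,yaw,n,jaw in wps:
        g=goal(yaw); w=(r.inv()*g).as_rotvec(); d=(np.array(pos)-p)/n
        print("->",pos,"mm/row",(1e3*np.linalg.norm(d)).round(1),"deg/row",np.degrees(np.linalg.norm(w)/n).round(2))
        for i in range(n):
            print('{"linear":%s,"twist":%s,"jaw":%s},'%([round(float(v),4) for v in r.inv().apply(d)],[round(float(v),3) for v in w/n],jaw))
            r=r*R.from_rotvec(w/n)
        p=np.array(pos);r=g
E
python3 -c "
from plan import *
plan([((.6015,.0083,.20),6.4,16,.3)])"
```

```text
t 0.1 pos [0.2046 0.59   0.222 ] yaw 70.87 tilt [-0.    -0.001] F [ 0.3 -0.5 -0.2] open 0.0877
-> (0.6015, 0.0083, 0.2) mm/row 44.0 deg/row 4.03
{"linear":[-0.0262, 0.0354, 0.0014],"twist":[0.0, 0.0, 0.07],"jaw":0.3},
{"linear":[-0.0237, 0.0371, 0.0014],"twist":[0.0, 0.0, 0.07],"jaw":0.3},
{"linear":[-0.021, 0.0387, 0.0014],"twist":[0.0, 0.0, 0.07],"jaw":0.3},
{"linear":[-0.0182, 0.0401, 0.0014],"twist":[0.0, 0.0, 0.07],"jaw":0.3},
{"linear":[-0.0154, 0.0412, 0.0014],"twist":[0.0, 0.0, 0.07],"jaw":0.3},
{"linear":[-0.0124, 0.0422, 0.0014],"twist":[0.0, 0.0, 0.07],"jaw":0.3},
{"linear":[-0.0094, 0.043, 0.0014],"twist":[0.0, 0.0, 0.07],"jaw":0.3},
{"linear":[-0.0064, 0.0435, 0.0014],"twist":[0.0, 0.0, 0.07],"jaw":0.3},
{"linear":[-0.0033, 0.0439, 0.0014],"twist":[0.0, 0.0, 0.07],"jaw":0.3},
{"linear":[-0.0002, 0.044, 0.0014],"twist":[0.0, 0.0, 0.07],"jaw":0.3},
{"linear":[0.0029, 0.0439, 0.0014],"twist":[0.0, 0.0, 0.07],"jaw":0.3},
{"linear":[0.0059, 0.0436, 0.0014],"twist":[0.0, 0.0, 0.07],"jaw":0.3},
{"linear":[0.009, 0.0431, 0.0014],"twist":[0.0, 0.0, 0.07],"jaw":0.3},
{"linear":[0.012, 0.0423, 0.0014],"twist":[0.0, 0.0, 0.07],"jaw":0.3},
{"linear":[0.0149, 0.0414, 0.0014],"twist":[0.0, 0.0, 0.07],"jaw":0.3},
{"linear":[0.0178, 0.0402, 0.0014],"twist":[0.0, 0.0, 0.07],"jaw":0.3},
```

Emit:
apply_moves(
  increments=[
    {"linear":[-0.024,0.033,0.001],"twist":[0,0,0.07],"jaw":0.3},
    {"linear":[-0.022,0.035,0.001],"twist":[0,0,0.07],"jaw":0.3},
    {"linear":[-0.019,0.036,0.001],"twist":[0,0,0.07],"jaw":0.3},
    {"linear":[-0.017,0.037,0.001],"twist":[0,0,0.07],"jaw":0.3},
    {"linear":[-0.014,0.038,0.001],"twist":[0,0,0.07],"jaw":0.3},
    {"linear":[-0.012,0.039,0.001],"twist":[0,0,0.07],"jaw":0.3},
    {"linear":[-0.009,0.04,0.001],"twist":[0,0,0.07],"jaw":0.3},
    {"linear":[-0.006,0.04,0.001],"twist":[0,0,0.07],"jaw":0.3},
  ],
)

```text
clock: 0.77
eef_pos: [0.387, 0.3171, 0.2109]
eef_rot: [-0.0, 0.945, 0.327, -0.001]
wrist_force: [1.8, 0.3, -0.0]
opening: 0.0382
```

Emit:
apply_moves(
  increments=[
    {"linear":[-0.003,0.041,0.001],"twist":[0,0,0.07],"jaw":0.3},
    {"linear":[0,0.041,0.001],"twist":[0,0,0.07],"jaw":0.3},
    {"linear":[0.003,0.041,0.001],"twist":[0,0,0.07],"jaw":0.3},
    {"linear":[0.006,0.04,0.001],"twist":[0,0,0.07],"jaw":0.3},
    {"linear":[0.009,0.04,0.001],"twist":[0,0,0.07],"jaw":0.3},
    {"linear":[0.011,0.04,0.001],"twist":[0,0,0.07],"jaw":0.3},
    {"linear":[0.014,0.038,0.001],"twist":[0,0,0.07],"jaw":0.3},
    {"linear":[0.016,0.037,0.001],"twist":[0,0,0.07],"jaw":0.3},
  ],
)

```text
clock: 1.43
eef_pos: [0.5663, 0.0361, 0.2014]
eef_rot: [0.0, 0.999, 0.038, -0.002]
wrist_force: [0.3, 0.5, -0.2]
opening: 0.0264
```

```bash
python3 -c "
from plan import *
plan([((.6015,.0083,.15),6.4,4,.3),((.6015,.0083,.052),6.4,4,.3)])"
```

```text
t 1.43 pos [0.5663 0.0361 0.2014] yaw 4.37 tilt [-0.005 -0.001] F [ 0.3  0.5 -0.2] open 0.0264
-> (0.6015, 0.0083, 0.15) mm/row 17.1 deg/row 0.51
{"linear":[0.0083, 0.0076, 0.0128],"twist":[0.0, 0.001, -0.009],"jaw":0.3},
{"linear":[0.0082, 0.0077, 0.0128],"twist":[0.0, 0.001, -0.009],"jaw":0.3},
{"linear":[0.0081, 0.0077, 0.0128],"twist":[0.0, 0.001, -0.009],"jaw":0.3},
{"linear":[0.008, 0.0078, 0.0128],"twist":[0.0, 0.001, -0.009],"jaw":0.3},
-> (0.6015, 0.0083, 0.052) mm/row 24.5 deg/row 0.0
{"linear":[0.0, 0.0, 0.0245],"twist":[0.0, 0.0, 0.0],"jaw":0.3},
{"linear":[0.0, 0.0, 0.0245],"twist":[0.0, 0.0, 0.0],"jaw":0.3},
{"linear":[0.0, 0.0, 0.0245],"twist":[0.0, 0.0, 0.0],"jaw":0.3},
{"linear":[0.0, 0.0, 0.0245],"twist":[0.0, 0.0, 0.0],"jaw":0.3},
```

Emit:
apply_moves(
  increments=[
    {"linear":[0.008,0.008,0.013],"twist":[0,0.001,-0.009],"jaw":0.3},
    {"linear":[0.008,0.008,0.013],"twist":[0,0.001,-0.009],"jaw":0.3},
    {"linear":[0.008,0.008,0.013],"twist":[0,0.001,-0.009],"jaw":0.3},
    {"linear":[0.008,0.008,0.013],"twist":[0,0.001,-0.009],"jaw":0.3},
    {"linear":[0,0,0.025],"twist":[0,0,0],"jaw":0.3},
    {"linear":[0,0,0.025],"twist":[0,0,0],"jaw":0.3},
    {"linear":[0,0,0],"twist":[0,0,0],"jaw":0.3},
    {"linear":[0,0,0],"twist":[0,0,0],"jaw":0.3},
  ],
)

```text
clock: 2.1
eef_pos: [0.6072, -0.0054, 0.0944]
eef_rot: [0.001, 0.999, 0.049, 0.001]
wrist_force: [0.7, -0.4, 0.4]
opening: 0.0265
```

```bash
python3 -c "
from plan import *
plan([((.6015,.0083,.052),6.4,3,.3)])
u=goal(6.4).apply([1,0,0]);print(u)"
```

```text
t 2.1 pos [ 0.6072 -0.0054  0.0944] yaw 5.59 tilt [ 0.002 -0.002] F [ 0.7 -0.4  0.4] open 0.0265
-> (0.6015, 0.0083, 0.052) mm/row 15.0 deg/row 0.28
{"linear":[-0.0015, -0.0047, 0.0141],"twist":[0.001, -0.0, -0.005],"jaw":0.3},
{"linear":[-0.0014, -0.0047, 0.0141],"twist":[0.001, -0.0, -0.005],"jaw":0.3},
{"linear":[-0.0014, -0.0047, 0.0141],"twist":[0.001, -0.0, -0.005],"jaw":0.3},
[0.99376792 0.11146893 0.        ]
```

Emit:
apply_moves(
  increments=[
    {"linear":[-0.004,-0.014,0],"twist":[0,0,-0.014],"jaw":0.3},
    {"linear":[0,0,0.014],"twist":[0,0,0],"jaw":0.3},
    {"linear":[0,0,0.014],"twist":[0,0,0],"jaw":0.3},
    {"linear":[0,0,0.014],"twist":[0,0,0],"jaw":0.3},
    {"linear":[0,0,0],"twist":[0,0,0],"jaw":0.3},
    {"linear":[0,0,0],"twist":[0,0,0],"jaw":0},
    {"linear":[0,0,0],"twist":[0,0,0],"jaw":0},
    {"linear":[0,0,0],"twist":[0,0,0],"jaw":0},
  ],
)

```text
clock: 2.77
eef_pos: [0.603, 0.0117, 0.0536]
eef_rot: [0.001, 0.998, 0.058, 0.003]
wrist_force: [-0.6, -0.4, -4.5]
opening: 0.0105
```

```bash
python3 -c "
from plan import *
st()"
```

```text
t 2.77 pos [0.603  0.0117 0.0536] yaw 6.65 tilt [ 0.007 -0.002] F [-0.6 -0.4 -4.5] open 0.0105
```

Emit:
apply_moves(
  increments=[
    {"linear":[-0.012,0,0],"twist":[0,0,0],"jaw":0},
    {"linear":[-0.016,0,0],"twist":[0,0,0],"jaw":0},
    {"linear":[-0.016,0,0],"twist":[0,0,0],"jaw":0},
    {"linear":[-0.016,0,0],"twist":[0,0,0],"jaw":0},
    {"linear":[-0.016,0,0],"twist":[0,0,0],"jaw":0},
    {"linear":[-0.016,0,0],"twist":[0,0,0],"jaw":0},
    {"linear":[-0.01,0,0],"twist":[0,0,0],"jaw":0},
    {"linear":[-0.006,0,0],"twist":[0,0,0],"jaw":0},
  ],
)

```text
clock: 3.43
eef_pos: [0.5016, -0.0002, 0.0536]
eef_rot: [0.001, 0.998, 0.058, 0.014]
wrist_force: [3.8, 1.5, -11.0]
opening: 0.0107
```

Emit:
apply_moves(
  increments=[
    {"linear":[-0.006,0,0],"twist":[0,0,0],"jaw":0},
    {"linear":[-0.006,0,0],"twist":[0,0,0],"jaw":0},
    {"linear":[-0.006,0,0],"twist":[0,0,0],"jaw":0},
    {"linear":[-0.006,0,0],"twist":[0,0,0],"jaw":0},
    {"linear":[-0.005,0,0],"twist":[0,0,0],"jaw":0},
    {"linear":[-0.005,0,0],"twist":[0,0,0],"jaw":0},
    {"linear":[-0.005,0,0],"twist":[0,0,0],"jaw":0},
    {"linear":[-0.005,0,0],"twist":[0,0,0],"jaw":0},
  ],
)

```text
clock: 4.1
eef_pos: [0.4841, -0.0027, 0.0541]
eef_rot: [0.001, 0.998, 0.056, 0.042]
wrist_force: [16.9, 9.1, -25.5]
opening: 0.0099
```

```bash
python3 -c "
from plan import *
st()"
```

```text
t 4.1 pos [ 0.4841 -0.0027  0.0541] yaw 6.42 tilt [0.084 0.003] F [ 16.9   9.1 -25.5] open 0.0099
```

Emit:
apply_moves(
  increments=[
    {"linear":[0.003,0,0],"twist":[0,0,0],"jaw":0.35},
    {"linear":[0,0,0],"twist":[0,0.04,0],"jaw":0.35},
    {"linear":[0,0,0],"twist":[0,0.04,0],"jaw":0.35},
    {"linear":[0,0,-0.02],"twist":[0,0,0],"jaw":0.35},
    {"linear":[0,0,-0.035],"twist":[0,0,0],"jaw":0.35},
    {"linear":[0,0,-0.035],"twist":[0,0,0],"jaw":0.5},
    {"linear":[0,0,-0.03],"twist":[0,0,0],"jaw":0.5},
    {"linear":[0,0,-0.01],"twist":[0,0,0],"jaw":0.5},
  ],
)

```text
clock: 4.77
eef_pos: [0.4625, -0.0046, 0.1858]
eef_rot: [-0.001, 0.995, 0.056, 0.079]
wrist_force: [-0.4, -0.6, 0.5]
opening: 0.0435
```

```bash
python3 -c "
from plan import *
plan([((.4773,-.2371,.15),19,7,.5)])"
```

```text
t 4.77 pos [ 0.4625 -0.0046  0.1858] yaw 6.53 tilt [0.157 0.011] F [-0.4 -0.6  0.5] open 0.0435
-> (0.4773, -0.2371, 0.15) mm/row 33.7 deg/row 2.2
{"linear":[-0.0025, 0.0332, 0.005],"twist":[0.003, -0.022, -0.031],"jaw":0.5},
{"linear":[-0.0034, 0.0331, 0.005],"twist":[0.003, -0.022, -0.031],"jaw":0.5},
{"linear":[-0.0043, 0.033, 0.0049],"twist":[0.003, -0.022, -0.031],"jaw":0.5},
{"linear":[-0.0052, 0.0329, 0.0049],"twist":[0.003, -0.022, -0.031],"jaw":0.5},
{"linear":[-0.0061, 0.0327, 0.0049],"twist":[0.003, -0.022, -0.031],"jaw":0.5},
{"linear":[-0.007, 0.0325, 0.005],"twist":[0.003, -0.022, -0.031],"jaw":0.5},
{"linear":[-0.0079, 0.0323, 0.005],"twist":[0.003, -0.022, -0.031],"jaw":0.5},
```

Emit:
apply_moves(
  increments=[
    {"linear":[-0.0025,0.033,0.005],"twist":[0.003,-0.022,-0.031],"jaw":0.5},
    {"linear":[-0.0034,0.033,0.005],"twist":[0.003,-0.022,-0.031],"jaw":0.5},
    {"linear":[-0.0043,0.033,0.005],"twist":[0.003,-0.022,-0.031],"jaw":0.5},
    {"linear":[-0.005,0.033,0.005],"twist":[0.003,-0.022,-0.031],"jaw":0.5},
    {"linear":[-0.006,0.033,0.005],"twist":[0.003,-0.022,-0.031],"jaw":0.5},
    {"linear":[-0.007,0.03,0.005],"twist":[0.003,-0.022,-0.031],"jaw":0.5},
    {"linear":[-0.008,0.02,0.005],"twist":[0.003,-0.022,-0.031],"jaw":0.5},
    {"linear":[0,0,0],"twist":[0,0,0],"jaw":0.5},
  ],
)

```text
clock: 5.43
eef_pos: [0.4766, -0.2329, 0.16]
eef_rot: [0.005, 0.985, 0.173, 0.005]
wrist_force: [0.5, -0.4, -0.5]
opening: 0.0438
```

```bash
python3 - <<'E'
from plan import *
from workcell import cams
fs={n:cams.grab_frame(n) for n in("top","side")}
for n in fs: cv2.imwrite(f"pics/{n}1.png",fs[n]["img"])
a=fs["top"]["img"][150:265,250:450]; b=fs["side"]["img"][175:335,270:450]
o=np.zeros((600,800,3),np.uint8)
o[:460]=cv2.resize(a,(800,460),interpolation=cv2.INTER_CUBIC)
cv2.imwrite("pics/c1.png",cv2.convertScaleAbs(o[:460],alpha=1.5))
cv2.imwrite("pics/c1s.png",cv2.convertScaleAbs(cv2.resize(b,None,fx=3.7,fy=3.7,interpolation=cv2.INTER_CUBIC),alpha=1.2))
plan([((.4773,-.2371,.12),19,3,.5)])
E
```

```text
t 5.53 pos [ 0.4761 -0.2299  0.1602] yaw 19.88 tilt [ 0.011 -0.006] F [-0.4  0.5  0.7] open 0.0439
-> (0.4773, -0.2371, 0.12) mm/row 13.6 deg/row 0.38
{"linear":[-0.0006, 0.0023, 0.0134],"twist":[0.003, -0.003, 0.005],"jaw":0.5},
{"linear":[-0.0005, 0.0023, 0.0134],"twist":[0.003, -0.003, 0.005],"jaw":0.5},
{"linear":[-0.0004, 0.0023, 0.0134],"twist":[0.003, -0.003, 0.005],"jaw":0.5},
```

View pics/c1.png

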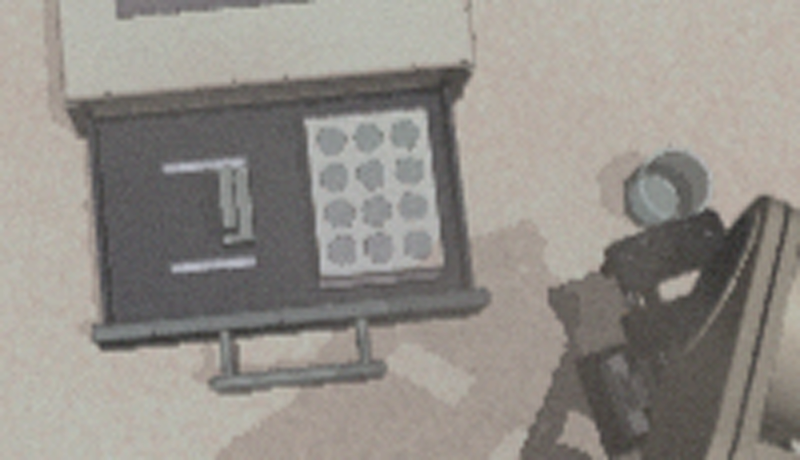

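View pics/c1s.png

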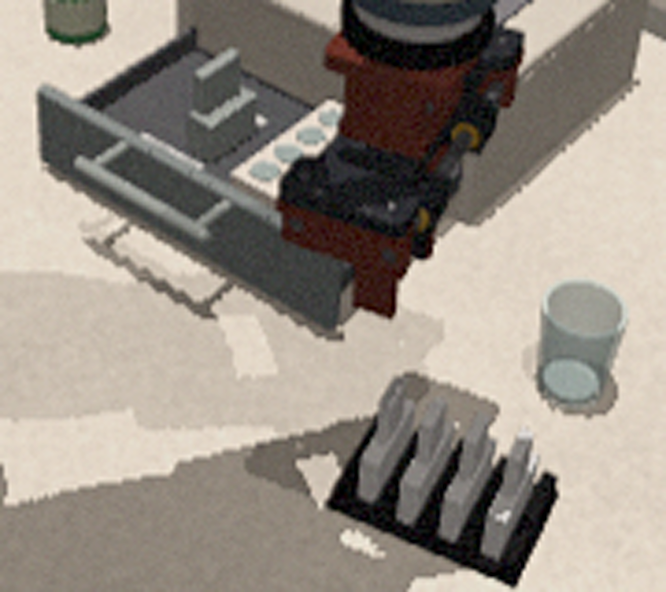

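```bash
python3 - <<'E'
from h import *
T=CAM["top"]; A=lambda x,y:(250+x/4,150+y/4)
yw=np.radians(6.4); ux=np.array([np.cos(yw),np.sin(yw)]); uy=np.array([-np.sin(yw),np.cos(yw)])
def s(n,x,y,z):
    p=onz(T,A(x,y),z); print(n,p[:2].round(4),"cx",(p[:2]@ux).round(4),"cy",(p[:2]@uy).round(4))
s("handle",298,377,.07)
s("handleL",212,384,.07);s("handleR",384,370,.07)
s("panelL",95,332,.076);s("panelR",487,297,.076)
s("houseL",67,103,.115);s("houseR",470,70,.115)
s("plateTL",306,122,.065);s("plateBL",319,276,.065);s("plateTR",426,109,.065);s("plateBR",440,265,.065)
s("jawtop",243,168,.065);s("jawbot",254,240,.065);s("jawbotL",226,243,.065)
s("postTL",220,168,.1);s("postBL",226,228,.1);s("postTR",233,168,.1);s("postBR",238,226,.1)
s("rail1L",165,168,.03);s("rail1R",245,162,.03);s("rail2L",172,268,.03);s("rail2R",255,261,.03)
s("beaker",655,195,0)
E
python3 -c "
import cv2
t=cv2.imread('pics/top1.png')[182:222,285:365]
cv2.imwrite('pics/c2.png',cv2.convertScaleAbs(cv2.resize(t,None,fx=10,fy=10,interpolation=cv2.INTER_CUBIC),alpha=1.8))"
```

```text
handle [ 0.4839 -0.0057] cx 0.4803 cy -0.0596
handleL [0.4781 0.0524] cx 0.4809 cy -0.0013
handleR [ 0.4898 -0.064 ] cx 0.4796 cy -0.1182
panelL [0.5111 0.1321] cx 0.5226 cy 0.0743
panelR [ 0.5403 -0.1336] cx 0.5221 cy -0.1929
houseL [0.6602 0.1533] cx 0.6732 cy 0.0788
houseR [ 0.6893 -0.1172] cx 0.672 cy -0.1933
plateTL [ 0.6623 -0.0089] cx 0.6571 cy -0.0827
plateBL [ 0.5538 -0.0194] cx 0.5482 cy -0.081
plateTR [ 0.6735 -0.0931] cx 0.659 cy -0.1676
plateBR [ 0.5632 -0.1028] cx 0.5483 cy -0.165
jawtop [0.6284 0.0345] cx 0.6284 cy -0.0358
jawbot [0.5779 0.0258] cx 0.5772 cy -0.0387
jawbotL [0.5754 0.0451] cx 0.5769 cy -0.0193
postTL [0.6211 0.0501] cx 0.6228 cy -0.0195
postBL [0.5802 0.0451] cx 0.5816 cy -0.0198
postTR [0.6213 0.0413] cx 0.622 cy -0.0282
postBR [0.5817 0.0371] cx 0.5822 cy -0.028
rail1L [0.6342 0.0902] cx 0.6403 cy 0.019
rail1R [0.6399 0.033 ] cx 0.6396 cy -0.0385
rail2L [0.5621 0.0832] cx 0.5679 cy 0.02
rail2R [0.5683 0.0245] cx 0.5675 cy -0.039
beaker [ 0.6279 -0.2695] cx 0.594 cy -0.3378
```

View pics/c2.png

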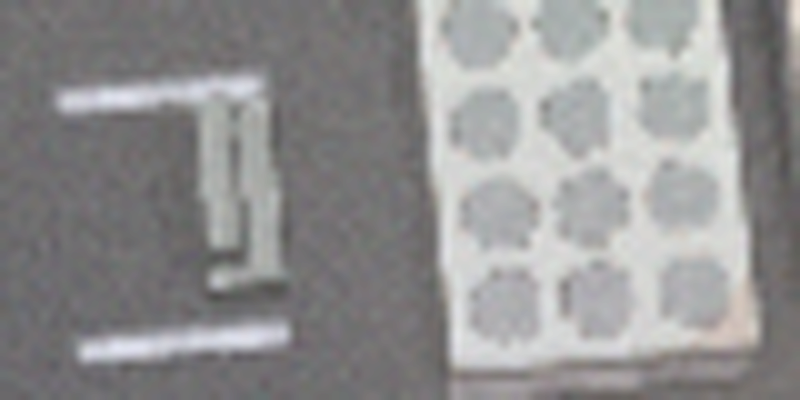

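Emit:
apply_moves(
  increments=[
    {"linear":[-0.0005,0.0023,0.013],"twist":[0.003,-0.003,0.005],"jaw":0.5},
    {"linear":[-0.0005,0.0023,0.013],"twist":[0.003,-0.003,0.005],"jaw":0.5},
    {"linear":[-0.0005,0.0023,0.013],"twist":[0.003,-0.003,0.005],"jaw":0.5},
    {"linear":[0,0,0],"twist":[0,0,0],"jaw":0.5},
    {"linear":[0,0,0],"twist":[0,0,0],"jaw":0.5},
    {"linear":[0,0,0],"twist":[0,0,0],"jaw":0.5},
    {"linear":[0,0,0],"twist":[0,0,0],"jaw":0.5},
    {"linear":[0,0,0],"twist":[0,0,0],"jaw":0.5},
  ],
)

```text
clock: 6.2
eef_pos: [0.4758, -0.2315, 0.117]
eef_rot: [-0.002, 0.986, 0.166, -0.001]
wrist_force: [-0.2, 0.9, 0.1]
opening: 0.0443
```

```bash
python3 -c "
from plan import *
plan([((.4773,-.2371,.044),19,3,.5)])"
```

```text
t 6.2 pos [ 0.4758 -0.2315  0.117 ] yaw 19.12 tilt [-0.003  0.003] F [-0.2  0.9  0.1] open 0.0443
-> (0.4773, -0.2371, 0.044) mm/row 24.4 deg/row 0.09
{"linear":[-0.0001, 0.002, 0.0243],"twist":[-0.001, 0.001, 0.001],"jaw":0.5},
{"linear":[-0.0001, 0.002, 0.0243],"twist":[-0.001, 0.001, 0.001],"jaw":0.5},
{"linear":[-0.0001, 0.002, 0.0243],"twist":[-0.001, 0.001, 0.001],"jaw":0.5},
```

Emit:
apply_moves(
  increments=[
    {"linear":[0,0.006,0.005],"twist":[-0.003,0.003,0.002],"jaw":0.5},
    {"linear":[0,0,0.022],"twist":[0,0,0],"jaw":0.5},
    {"linear":[0,0,0.022],"twist":[0,0,0],"jaw":0.5},
    {"linear":[0,0,0.018],"twist":[0,0,0],"jaw":0.5},
    {"linear":[0,0,0.005],"twist":[0,0,0],"jaw":0.5},
    {"linear":[0,0,0],"twist":[0,0,0],"jaw":0},
    {"linear":[0,0,0],"twist":[0,0,0],"jaw":0},
    {"linear":[0,0,0],"twist":[0,0,0],"jaw":0},
  ],
)

```text
clock: 6.87
eef_pos: [0.4823, -0.241, 0.0456]
eef_rot: [0.003, 0.986, 0.165, 0.005]
wrist_force: [0.4, -0.3, 0.4]
opening: 0.0272
```

```bash
python3 - <<'E'
from plan import *
from workcell import cams
s=st()
fs={n:cams.grab_frame(n) for n in("top","side")}
a=cv2.resize(fs["top"]["img"][215:275,380:460],(400,300),interpolation=cv2.INTER_CUBIC);b=cv2.resize(fs["side"]["img"][265:340,340:440],(400,300),interpolation=cv2.INTER_CUBIC)
cv2.imwrite("pics/c3.png",cv2.convertScaleAbs(np.hstack([a,b]),alpha=1.6))
E
```

```text
t 6.87 pos [ 0.4823 -0.241   0.0456] yaw 18.99 tilt [ 0.01  -0.005] F [ 0.4 -0.3  0.4] open 0.0272
```

View pics/c3.png

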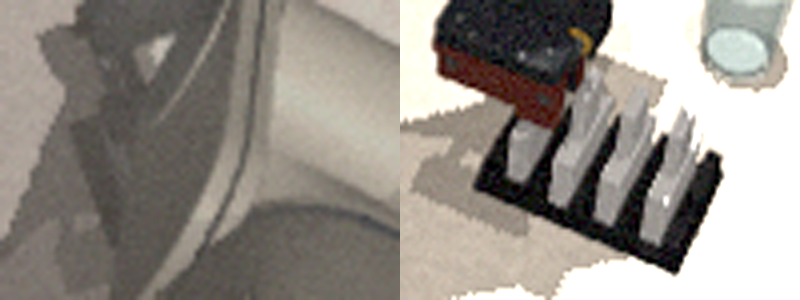

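Emit:
apply_moves(
  increments=[
    {"linear":[-0.002,0,0],"twist":[0,-0.007,0],"jaw":0.5},
    {"linear":[0,-0.005,0],"twist":[0.003,-0.003,0],"jaw":0.5},
    {"linear":[0,0,0],"twist":[0,0,0],"jaw":0.5},
    {"linear":[0,0,0],"twist":[0,0,0],"jaw":0},
    {"linear":[0,0,0],"twist":[0,0,0],"jaw":0},
    {"linear":[0,0,0],"twist":[0,0,0],"jaw":0},
    {"linear":[0,0,0],"twist":[0,0,0],"jaw":0},
    {"linear":[0,0,0],"twist":[0,0,0],"jaw":0},
  ],
)

```text
clock: 7.63
eef_pos: [0.4803, -0.2371, 0.0487]
eef_rot: [0.004, 0.986, 0.165, 0.001]
wrist_force: [-0.9, 0.0, -0.8]
opening: 0.0238
```

```bash
python3 -c "
from plan import *
st()"
```

```text
t 7.63 pos [ 0.4803 -0.2371  0.0487] yaw 19.02 tilt [ 0.004 -0.008] F [-0.9  0.  -0.8] open 0.0238
```

Emit:
apply_moves(
  increments=[
    {"linear":[0,0,-0.008],"twist":[0,0,0],"jaw":0},
    {"linear":[0,0,-0.014],"twist":[0,0,0],"jaw":0},
    {"linear":[0,0,-0.018],"twist":[0,0,0],"jaw":0},
    {"linear":[0,0,-0.02],"twist":[0,0,0],"jaw":0},
    {"linear":[0,0,-0.02],"twist":[0,0,0],"jaw":0},
    {"linear":[0,0,-0.015],"twist":[0,0,0],"jaw":0},
    {"linear":[0,0,-0.005],"twist":[0,0,0],"jaw":0},
    {"linear":[0,0,0],"twist":[0,0,0],"jaw":0},
  ],
)

```text
clock: 8.3
eef_pos: [0.478, -0.2357, 0.154]
eef_rot: [0.003, 0.986, 0.165, -0.001]
wrist_force: [0.5, -0.9, -1.5]
opening: 0.0236
```

```bash
python3 -c "
from plan import *
plan([((.605,-.0026,.15),6.4,8,0)])"
```

```text
t 8.3 pos [ 0.478  -0.2357  0.154 ] yaw 19.0 tilt [-0.001 -0.005] F [ 0.5 -0.9 -1.5] open 0.0236
-> (0.605, -0.0026, 0.15) mm/row 33.2 deg/row 1.57
{"linear":[0.0245, -0.0224, 0.0003],"twist":[0.001, 0.0, 0.027],"jaw":0},
{"linear":[0.0239, -0.023, 0.0004],"twist":[0.001, 0.0, 0.027],"jaw":0},
{"linear":[0.0232, -0.0237, 0.0004],"twist":[0.001, 0.0, 0.027],"jaw":0},
{"linear":[0.0226, -0.0243, 0.0004],"twist":[0.001, 0.0, 0.027],"jaw":0},
{"linear":[0.0219, -0.0249, 0.0004],"twist":[0.001, 0.0, 0.027],"jaw":0},
{"linear":[0.0212, -0.0255, 0.0004],"twist":[0.001, 0.0, 0.027],"jaw":0},
{"linear":[0.0205, -0.0261, 0.0005],"twist":[0.001, 0.0, 0.027],"jaw":0},
{"linear":[0.0198, -0.0266, 0.0005],"twist":[0.001, 0.0, 0.027],"jaw":0},
```

Force shows the spacer's weight (~0.8–1.5 N). Transit.

Emit:
apply_moves(
  increments=[
    {"linear":[0.0245,-0.0224,0.0003],"twist":[0.001,0,0.027],"jaw":0},
    {"linear":[0.024,-0.023,0.0004],"twist":[0.001,0,0.027],"jaw":0},
    {"linear":[0.023,-0.0237,0.0004],"twist":[0.001,0,0.027],"jaw":0},
    {"linear":[0.0225,-0.0243,0.0004],"twist":[0.001,0,0.027],"jaw":0},
    {"linear":[0.022,-0.025,0.0004],"twist":[0.001,0,0.027],"jaw":0},
    {"linear":[0.021,-0.0255,0.0004],"twist":[0.001,0,0.027],"jaw":0},
    {"linear":[0.016,-0.021,0.0005],"twist":[0.001,0,0.027],"jaw":0},
    {"linear":[0.006,-0.008,0],"twist":[0,0,0.027],"jaw":0},
  ],
)

```text
clock: 8.97
eef_pos: [0.5914, -0.0231, 0.1447]
eef_rot: [-0.001, 0.999, 0.049, -0.004]
wrist_force: [-0.5, 0.1, -0.6]
opening: 0.0236
```

Emit:
apply_moves(
  increments=[
    {"linear":[0,0,0],"twist":[0,0,0],"jaw":0},
    {"linear":[0,0,0],"twist":[0,0,0],"jaw":0},
    {"linear":[0,0,0],"twist":[0,0,0],"jaw":0},
    {"linear":[0,0,0],"twist":[0,0,0],"jaw":0},
    {"linear":[0,0,0],"twist":[0,0,0],"jaw":0},
    {"linear":[0,0,0],"twist":[0,0,0],"jaw":0},
    {"linear":[0,0,0],"twist":[0,0,0],"jaw":0},
    {"linear":[0,0,0],"twist":[0,0,0],"jaw":0},
  ],
)

```text
clock: 9.63
eef_pos: [0.588, -0.0247, 0.1408]
eef_rot: [-0.001, 0.999, 0.05, -0.008]
wrist_force: [0.0, 0.6, -0.5]
opening: 0.0239
```

```bash
cat >> plan.py <<'E'
ux=goal(6.4).apply([1,0,0]); uy=np.array([-ux[1],ux[0],0])
def C(cx,cy,z): return tuple((cx*ux+cy*uy+[0,0,z]).round(4))
def cst():
    s=st(); print("cx,cy",(s["eef_pos"]@ux).round(4),(s["eef_pos"]@uy).round(4),"Fc",(s["wrist_force"]@ux).round(1),(s["wrist_force"]@uy).round(1))
E
python3 -c "
from plan import *
cst();plan([(C(.601,-.069,.15),6.4,1,0),(C(.601,-.069,.078),6.4,4,0)])"
```

```text
t 9.63 pos [ 0.588  -0.0247  0.1408] yaw 5.69 tilt [-0.015  0.002] F [ 0.   0.6 -0.5] open 0.0239
cx,cy 0.5816 -0.0901 Fc 0.1 0.6
t 9.63 pos [ 0.588  -0.0247  0.1408] yaw 5.69 tilt [-0.015  0.002] F [ 0.   0.6 -0.5] open 0.0239
-> (np.float64(0.6049), np.float64(-0.0016), np.float64(0.15)) mm/row 30.0 deg/row 1.14
{"linear":[0.0189, -0.0213, -0.0095],"twist":[-0.003, 0.015, -0.012],"jaw":0},
-> (np.float64(0.6049), np.float64(-0.0016), np.float64(0.078)) mm/row 18.0 deg/row 0.0
{"linear":[0.0, 0.0, 0.018],"twist":[0.0, 0.0, 0.0],"jaw":0},
{"linear":[0.0, 0.0, 0.018],"twist":[0.0, 0.0, 0.0],"jaw":0},
{"linear":[0.0, 0.0, 0.018],"twist":[0.0, 0.0, 0.0],"jaw":0},
{"linear":[0.0, 0.0, 0.018],"twist":[0.0, 0.0, 0.0],"jaw":0},
```

Emit:
apply_moves(
  increments=[
    {"linear":[0.007,-0.008,0],"twist":[-0.001,0.005,-0.004],"jaw":0},
    {"linear":[0.007,-0.008,0],"twist":[-0.001,0.005,-0.004],"jaw":0},
    {"linear":[0.005,-0.005,0],"twist":[-0.001,0.005,-0.004],"jaw":0},
    {"linear":[0,0,0],"twist":[0,0,0],"jaw":0},
    {"linear":[0,0,0.008],"twist":[0,0,0],"jaw":0},
    {"linear":[0,0,0.012],"twist":[0,0,0],"jaw":0},
    {"linear":[0,0,0],"twist":[0,0,0],"jaw":0},
    {"linear":[0,0,0],"twist":[0,0,0],"jaw":0},
  ],
)

```text
clock: 10.3
eef_pos: [0.6072, 0.001, 0.1189]
eef_rot: [-0.0, 0.998, 0.057, 0.002]
wrist_force: [-0.9, 0.7, -1.6]
opening: 0.024
```

```bash
python3 -c "
from plan import *
cst();plan([(C(.601,-.069,.115),6.4,1,0)])"
```

```text
t 10.3 pos [0.6072 0.001  0.1189] yaw 6.49 tilt [0.003 0.   ] F [-0.9  0.7 -1.6] open 0.024
cx,cy 0.6035 -0.0666 Fc -0.8 0.8
t 10.3 pos [0.6072 0.001  0.1189] yaw 6.49 tilt [0.003 0.   ] F [-0.9  0.7 -1.6] open 0.024
-> (np.float64(0.6049), np.float64(-0.0016), np.float64(0.115)) mm/row 5.2 deg/row 0.19
{"linear":[-0.0026, 0.0024, 0.0039],"twist":[0.0, -0.003, 0.001],"jaw":0},
```

Emit:
apply_moves(
  increments=[
    {"linear":[-0.002,0,0.005],"twist":[0,-0.003,0],"jaw":0},
    {"linear":[0,0,0.012],"twist":[0,0,0],"jaw":0},
    {"linear":[0,0,0.012],"twist":[0,0,0],"jaw":0},
    {"linear":[0,0,0.006],"twist":[0,0,0],"jaw":0},
    {"linear":[0,0,0.004],"twist":[0,0,0],"jaw":0},
    {"linear":[0,0,0],"twist":[0,0,0],"jaw":0},
    {"linear":[0,0,0],"twist":[0,0,0],"jaw":0},
    {"linear":[0,0,0],"twist":[0,0,0],"jaw":0},
  ],
)

```text
clock: 10.97
eef_pos: [0.6032, -0.0, 0.0735]
eef_rot: [-0.0, 0.998, 0.056, -0.002]
wrist_force: [-0.5, 0.1, -1.4]
opening: 0.0234
```

```bash
python3 -c "
from plan import *
cst()"
```

```text
t 10.97 pos [ 0.6032 -0.      0.0735] yaw 6.42 tilt [-0.005 -0.   ] F [-0.5  0.1 -1.4] open 0.0234
cx,cy 0.5994 -0.0673 Fc -0.5 0.2
```

Emit:
apply_moves(
  increments=[
    {"linear":[0,0.003,0],"twist":[0,0.003,0],"jaw":0},
    {"linear":[0,0.003,0],"twist":[0,0,0],"jaw":0},
    {"linear":[0,0.002,0],"twist":[0,0,0],"jaw":0},
    {"linear":[0,0.002,0],"twist":[0,0,0],"jaw":0},
    {"linear":[0,0.002,0],"twist":[0,0,0],"jaw":0},
    {"linear":[0,0.002,0],"twist":[0,0,0],"jaw":0},
    {"linear":[0,0.002,0],"twist":[0,0,0],"jaw":0},
    {"linear":[0,0.002,0],"twist":[0,0,0],"jaw":0},
  ],
)

```text
clock: 11.63
eef_pos: [0.6051, -0.0098, 0.0747]
eef_rot: [-0.008, 0.999, 0.053, -0.0]
wrist_force: [-0.0, 11.1, -1.7]
opening: 0.0238
```

```bash
python3 -c "
from plan import *
cst()"
```

```text
t 11.63 pos [ 0.6051 -0.0098  0.0747] yaw 6.11 tilt [-0.001  0.015] F [-0.  11.1 -1.7] open 0.0238
cx,cy 0.6002 -0.0771 Fc 1.2 11.0
```

Emit:
apply_moves(
  increments=[
    {"linear":[0,-0.001,0],"twist":[-0.012,0,0],"jaw":0},
    {"linear":[0,0,0.002],"twist":[0,0,0],"jaw":0},
    {"linear":[0,0,0.002],"twist":[0,0,0],"jaw":0},
    {"linear":[0,0,0.001],"twist":[0,0,0],"jaw":0},
    {"linear":[0,0,0],"twist":[0,0,0],"jaw":0},
    {"linear":[0,0,0],"twist":[0,0,0],"jaw":0.5},
    {"linear":[0,0,0],"twist":[0,0,0],"jaw":0.5},
    {"linear":[0,0,0],"twist":[0,0,0],"jaw":0.5},
  ],
)

```text
clock: 12.3
eef_pos: [0.608, -0.0095, 0.0738]
eef_rot: [-0.001, 0.999, 0.053, 0.004]
wrist_force: [-0.3, 0.8, 0.7]
opening: 0.0399
```

```bash
python3 -c "
from plan import *
cst()"
```

```text
t 12.3 pos [ 0.608  -0.0095  0.0738] yaw 6.11 tilt [0.007 0.003] F [-0.3  0.8  0.7] open 0.0399
cx,cy 0.6032 -0.0772 Fc -0.2 0.8
```

```bash
python3 -c "
from plan import *
plan([((.607,-.0095,.15),6.4,4,.5),((.4858,-.2617,.13),19,9,.5)])"
```

```text
t 12.3 pos [ 0.608  -0.0095  0.0738] yaw 6.11 tilt [0.007 0.003] F [-0.3  0.8  0.7] open 0.0399
-> (0.607, -0.0095, 0.15) mm/row 19.1 deg/row 0.13
{"linear":[-0.0001, -0.0001, -0.0191],"twist":[-0.001, -0.002, -0.001],"jaw":0.5},
{"linear":[-0.0001, -0.0001, -0.0191],"twist":[-0.001, -0.002, -0.001],"jaw":0.5},
{"linear":[-0.0002, -0.0001, -0.0191],"twist":[-0.001, -0.002, -0.001],"jaw":0.5},
{"linear":[-0.0002, -0.0, -0.0191],"twist":[-0.001, -0.002, -0.001],"jaw":0.5},
-> (0.4858, -0.2617, 0.13) mm/row 31.2 deg/row 1.4
{"linear":[-0.0165, 0.0263, 0.0022],"twist":[0.0, 0.0, -0.024],"jaw":0.5},
{"linear":[-0.0171, 0.0259, 0.0022],"twist":[0.0, 0.0, -0.024],"jaw":0.5},
{"linear":[-0.0178, 0.0255, 0.0022],"twist":[0.0, 0.0, -0.024],"jaw":0.5},
{"linear":[-0.0184, 0.0251, 0.0022],"twist":[0.0, 0.0, -0.024],"jaw":0.5},
{"linear":[-0.019, 0.0246, 0.0022],"twist":[0.0, 0.0, -0.024],"jaw":0.5},
{"linear":[-0.0196, 0.0241, 0.0022],"twist":[0.0, 0.0, -0.024],"jaw":0.5},
{"linear":[-0.0202, 0.0237, 0.0022],"twist":[0.0, 0.0, -0.024],"jaw":0.5},
{"linear":[-0.0207, 0.0232, 0.0022],"twist":[0.0, 0.0, -0.024],"jaw":0.5},
{"linear":[-0.0213, 0.0226, 0.0022],"twist":[0.0, 0.0, -0.024],"jaw":0.5},
```

Emit:
apply_moves(
  increments=[
    {"linear":[0,0,-0.012],"twist":[-0.001,-0.002,-0.001],"jaw":0.5},
    {"linear":[0,0,-0.02],"twist":[-0.001,-0.002,-0.001],"jaw":0.5},
    {"linear":[0,0,-0.022],"twist":[-0.001,-0.002,-0.001],"jaw":0.5},
    {"linear":[0,0,-0.022],"twist":[-0.001,-0.002,-0.001],"jaw":0.5},
    {"linear":[-0.0165,0.0263,0.002],"twist":[0,0,-0.024],"jaw":0.5},
    {"linear":[-0.017,0.026,0.002],"twist":[0,0,-0.024],"jaw":0.5},
    {"linear":[-0.018,0.0255,0.002],"twist":[0,0,-0.024],"jaw":0.5},
    {"linear":[-0.0185,0.025,0.002],"twist":[0,0,-0.024],"jaw":0.5},
  ],
)

```text
clock: 12.97
eef_pos: [0.5563, -0.1216, 0.1515]
eef_rot: [0.002, 0.994, 0.109, 0.002]
wrist_force: [0.4, -0.4, -0.5]
opening: 0.0436
```

Emit:
apply_moves(
  increments=[
    {"linear":[-0.019,0.0246,0.002],"twist":[0,0,-0.024],"jaw":0.5},
    {"linear":[-0.0195,0.024,0.002],"twist":[0,0,-0.024],"jaw":0.5},
    {"linear":[-0.02,0.0235,0.002],"twist":[0,0,-0.024],"jaw":0.5},
    {"linear":[-0.0205,0.023,0.002],"twist":[0,0,-0.024],"jaw":0.5},
    {"linear":[-0.021,0.0225,0.002],"twist":[0,0,-0.024],"jaw":0.5},
    {"linear":[-0.008,0.01,0],"twist":[0,0,0],"jaw":0.5},
    {"linear":[0,0,0],"twist":[0,0,0],"jaw":0.5},
    {"linear":[0,0,0],"twist":[0,0,0],"jaw":0.5},
  ],
)

```text
clock: 13.63
eef_pos: [0.4817, -0.2867, 0.1487]
eef_rot: [0.005, 0.985, 0.17, 0.004]
wrist_force: [-0.9, 0.5, -0.3]
opening: 0.044
```

```bash
python3 - <<'E'
from plan import *
from workcell import cams
plan([((.4858,-.2617,.115),19,1,.5)])
fs={n:cams.grab_frame(n) for n in("top","side")}
for n in fs: cv2.imwrite(f"pics/{n}2.png",fs[n]["img"])
a=cv2.resize(fs["top"]["img"][175:275,285:365],(400,500),interpolation=cv2.INTER_CUBIC);b=cv2.resize(fs["side"]["img"][185:345,300:428],(400,500),interpolation=cv2.INTER_CUBIC)
cv2.imwrite("pics/c4.png",cv2.convertScaleAbs(np.hstack([a,b]),alpha=1.5))
E
```

```text
t 13.63 pos [ 0.4817 -0.2867  0.1487] yaw 19.53 tilt [ 0.01  -0.008] F [-0.9  0.5 -0.3] open 0.044
-> (0.4858, -0.2617, 0.115) mm/row 42.2 deg/row 0.92
{"linear":[0.012, -0.0226, 0.0336],"twist":[0.011, -0.007, 0.009],"jaw":0.5},
```

View pics/c4.png

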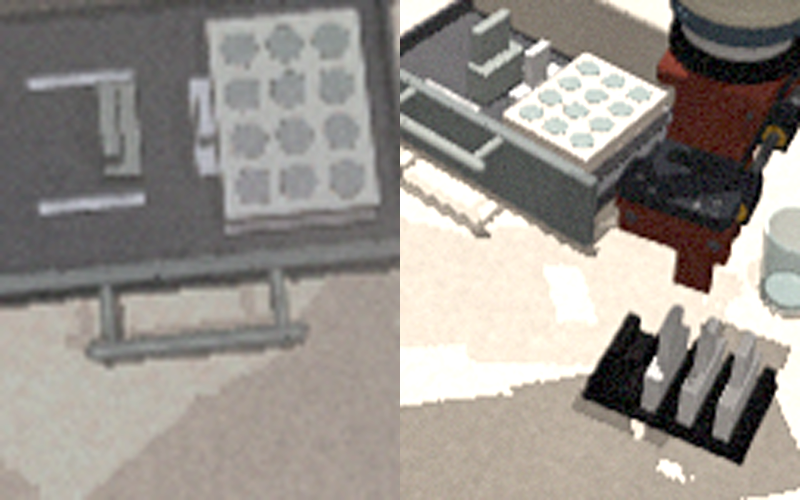

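Emit:
apply_moves(
  increments=[
    {"linear":[0.006,-0.011,0],"twist":[0.005,-0.004,0.005],"jaw":0.5},
    {"linear":[0.006,-0.0115,0.01],"twist":[0.005,-0.004,0.005],"jaw":0.5},
    {"linear":[0,0,0.012],"twist":[0,0,0],"jaw":0.5},
    {"linear":[0,0,0.01],"twist":[0,0,0],"jaw":0.5},
    {"linear":[0,0,0],"twist":[0,0,0],"jaw":0.5},
    {"linear":[0,0,0],"twist":[0,0,0],"jaw":0.5},
    {"linear":[0,0,0],"twist":[0,0,0],"jaw":0.5},
    {"linear":[0,0,0],"twist":[0,0,0],"jaw":0.5},
  ],
)

```text
clock: 14.4
eef_pos: [0.4891, -0.2553, 0.1151]
eef_rot: [0.001, 0.986, 0.169, -0.0]
wrist_force: [-0.2, -0.3, -0.2]
opening: 0.0437
```

```bash
python3 -c "
from plan import *
plan([((.4863,-.2617,.0465),19,1,.5)])"
```

```text
t 14.4 pos [ 0.4891 -0.2553  0.1151] yaw 19.51 tilt [ 0.    -0.001] F [-0.2 -0.3 -0.2] open 0.0437
-> (0.4863, -0.2617, 0.0465) mm/row 68.9 deg/row 0.51
{"linear":[-0.0048, 0.005, 0.0686],"twist":[0.001, 0.0, 0.009],"jaw":0.5},
```

Emit:
apply_moves(
  increments=[
    {"linear":[-0.004,0.004,0.005],"twist":[0,0,0.009],"jaw":0.5},
    {"linear":[0,0,0.02],"twist":[0,0,0],"jaw":0.5},
    {"linear":[0,0,0.02],"twist":[0,0,0],"jaw":0.5},
    {"linear":[0,0,0.012],"twist":[0,0,0],"jaw":0.5},
    {"linear":[0,0,0.005],"twist":[0,0,0],"jaw":0.5},
    {"linear":[0,0,0],"twist":[0,0,0],"jaw":0.5},
    {"linear":[0,0,0],"twist":[0,0,0],"jaw":0.5},
    {"linear":[0,0,0],"twist":[0,0,0],"jaw":0.5},
  ],
)

```text
clock: 15.07
eef_pos: [0.488, -0.266, 0.053]
eef_rot: [0.003, 0.987, 0.162, 0.003]
wrist_force: [0.4, 0.6, -0.2]
opening: 0.044
```

```bash
python3 -c "
from plan import *
plan([((.4863,-.2617,.0465),19,1,.5)])"
```

```text
t 15.07 pos [ 0.488 -0.266  0.053] yaw 18.66 tilt [ 0.006 -0.006] F [ 0.4  0.6 -0.2] open 0.044
-> (0.4863, -0.2617, 0.0465) mm/row 8.0 deg/row 0.58
{"linear":[-0.0002, -0.0047, 0.0064],"twist":[0.007, -0.004, -0.006],"jaw":0.5},
```

Emit:
apply_moves(
  increments=[
    {"linear":[0,-0.0045,0.004],"twist":[0.006,-0.004,-0.006],"jaw":0.5},
    {"linear":[0,0,0.002],"twist":[0,0,0],"jaw":0.5},
    {"linear":[0,0,0],"twist":[0,0,0],"jaw":0},
    {"linear":[0,0,0],"twist":[0,0,0],"jaw":0},
    {"linear":[0,0,0],"twist":[0,0,0],"jaw":0},
    {"linear":[0,0,0],"twist":[0,0,0],"jaw":0},
    {"linear":[0,0,0],"twist":[0,0,0],"jaw":0},
    {"linear":[0,0,0],"twist":[0,0,0],"jaw":0},
  ],
)

```text
clock: 15.73
eef_pos: [0.488, -0.2621, 0.0492]
eef_rot: [0.002, 0.986, 0.166, 0.002]
wrist_force: [0.3, -0.6, -0.5]
opening: 0.0236
```

```bash
python3 -c "
from plan import *
s=st(); p=s['eef_pos']
plan([((p[0],p[1],.152),19,6,0),(C(.601,-.058,.145),6.4,9,0)])"
```

```text
t 15.73 pos [ 0.488  -0.2621  0.0492] yaw 19.06 tilt [ 0.004 -0.003] F [ 0.3 -0.6 -0.5] open 0.0236
t 15.73 pos [ 0.488  -0.2621  0.0492] yaw 19.06 tilt [ 0.004 -0.003] F [ 0.3 -0.6 -0.5] open 0.0236
-> (np.float64(0.4879922976912027), np.float64(-0.2621429837461209), 0.152) mm/row 17.1 deg/row 0.05
{"linear":[0.0, 0.0001, -0.0171],"twist":[0.001, -0.0, 0.0],"jaw":0},
{"linear":[0.0, 0.0001, -0.0171],"twist":[0.001, -0.0, 0.0],"jaw":0},
{"linear":[0.0, 0.0, -0.0171],"twist":[0.001, -0.0, 0.0],"jaw":0},
{"linear":[0.0, 0.0, -0.0171],"twist":[0.001, -0.0, 0.0],"jaw":0},
{"linear":[0.0, 0.0, -0.0171],"twist":[0.001, -0.0, 0.0],"jaw":0},
{"linear":[0.0, 0.0, -0.0171],"twist":[0.001, -0.0, 0.0],"jaw":0},
-> (np.float64(0.6037), np.float64(0.0094), np.float64(0.145)) mm/row 32.8 deg/row 1.4
{"linear":[0.022, -0.0243, 0.0008],"twist":[0.0, 0.0, 0.024],"jaw":0},
{"linear":[0.0214, -0.0249, 0.0008],"twist":[0.0, 0.0, 0.024],"jaw":0},
{"linear":[0.0208, -0.0254, 0.0008],"twist":[0.0, 0.0, 0.024],"jaw":0},
{"linear":[0.0201, -0.0259, 0.0008],"twist":[0.0, 0.0, 0.024],"jaw":0},
{"linear":[0.0195, -0.0264, 0.0008],"twist":[0.0, 0.0, 0.024],"jaw":0},
{"linear":[0.0188, -0.0268, 0.0008],"twist":[0.0, 0.0, 0.024],"jaw":0},
{"linear":[0.0182, -0.0273, 0.0008],"twist":[0.0, 0.0, 0.024],"jaw":0},
{"linear":[0.0175, -0.0277, 0.0008],"twist":[0.0, 0.0, 0.024],"jaw":0},
{"linear":[0.0168, -0.0281, 0.0008],"twist":[0.0, 0.0, 0.024],"jaw":0},
```

Emit:
apply_moves(
  increments=[
    {"linear":[0,0,-0.01],"twist":[0,0,0],"jaw":0},
    {"linear":[0,0,-0.018],"twist":[0,0,0],"jaw":0},
    {"linear":[0,0,-0.025],"twist":[0,0,0],"jaw":0},
    {"linear":[0,0,-0.03],"twist":[0,0,0],"jaw":0},
    {"linear":[0,0,-0.025],"twist":[0,0,0],"jaw":0},
    {"linear":[0,0,-0.018],"twist":[0,0,0],"jaw":0},
    {"linear":[0.022,-0.024,-0.003],"twist":[0,0,0.024],"jaw":0},
    {"linear":[0.0215,-0.025,0],"twist":[0,0,0.024],"jaw":0},
  ],
)

```text
clock: 16.4
eef_pos: [0.5116, -0.204, 0.1878]
eef_rot: [0.002, 0.99, 0.138, 0.001]
wrist_force: [-0.1, 0.8, -1.1]
opening: 0.0237
```

Emit:
apply_moves(
  increments=[
    {"linear":[0.021,-0.0254,0],"twist":[0,0,0.024],"jaw":0},
    {"linear":[0.02,-0.026,0],"twist":[0,0,0.024],"jaw":0},
    {"linear":[0.0195,-0.0264,0],"twist":[0,0,0.024],"jaw":0},
    {"linear":[0.019,-0.027,0],"twist":[0,0,0.024],"jaw":0},
    {"linear":[0.018,-0.027,0],"twist":[0,0,0.024],"jaw":0},
    {"linear":[0.0175,-0.028,0],"twist":[0,0,0.024],"jaw":0},
    {"linear":[0.008,-0.012,0],"twist":[0,0,0.024],"jaw":0},
    {"linear":[0,0,0],"twist":[0,0,0],"jaw":0},
  ],
)

```text
clock: 17.07
eef_pos: [0.602, 0.0027, 0.1968]
eef_rot: [0.002, 0.999, 0.05, 0.006]
wrist_force: [0.7, 0.5, -0.6]
opening: 0.0235
```

```bash
python3 -c "
from plan import *
cst();plan([(C(.601,-.056,.155),6.4,3,0)])"
```

```text
t 17.07 pos [0.602  0.0027 0.1968] yaw 5.71 tilt [ 0.012 -0.003] F [ 0.7  0.5 -0.6] open 0.0235
cx,cy 0.5985 -0.0644 Fc 0.7 0.4
t 17.07 pos [0.602  0.0027 0.1968] yaw 5.71 tilt [ 0.012 -0.003] F [ 0.7  0.5 -0.6] open 0.0235
-> (np.float64(0.6035), np.float64(0.0113), np.float64(0.155)) mm/row 14.2 deg/row 0.34
{"linear":[0.0006, -0.0029, 0.0139],"twist":[0.002, -0.004, -0.004],"jaw":0},
{"linear":[0.0007, -0.0028, 0.0139],"twist":[0.002, -0.004, -0.004],"jaw":0},
{"linear":[0.0008, -0.0028, 0.0139],"twist":[0.002, -0.004, -0.004],"jaw":0},
```

Emit:
apply_moves(
  increments=[
    {"linear":[0.001,-0.003,0.005],"twist":[0.002,-0.004,-0.004],"jaw":0},
    {"linear":[0.001,-0.003,0.008],"twist":[0.002,-0.004,-0.004],"jaw":0},
    {"linear":[0,-0.002,0.01],"twist":[0.002,-0.004,-0.004],"jaw":0},
    {"linear":[0,0,0.01],"twist":[0,0,0],"jaw":0},
    {"linear":[0,0,0.005],"twist":[0,0,0],"jaw":0},
    {"linear":[0,0,0],"twist":[0,0,0],"jaw":0},
    {"linear":[0,0,0],"twist":[0,0,0],"jaw":0},
    {"linear":[0,0,0],"twist":[0,0,0],"jaw":0},
  ],
)

```text
clock: 17.73
eef_pos: [0.6002, 0.0077, 0.1541]
eef_rot: [-0.001, 0.998, 0.056, -0.003]
wrist_force: [0.3, -0.2, -0.7]
opening: 0.0238
```

```bash
python3 -c "
from plan import *
cst();plan([(C(.601,-.056,.075),6.4,6,0)])"
```

```text
t 17.73 pos [0.6002 0.0077 0.1541] yaw 6.42 tilt [-0.006  0.001] F [ 0.3 -0.2 -0.7] open 0.0238
cx,cy 0.5973 -0.0593 Fc 0.3 -0.2
t 17.73 pos [0.6002 0.0077 0.1541] yaw 6.42 tilt [-0.006  0.001] F [ 0.3 -0.2 -0.7] open 0.0238
-> (np.float64(0.6035), np.float64(0.0113), np.float64(0.075)) mm/row 13.2 deg/row 0.06
{"linear":[0.0007, -0.0005, 0.0132],"twist":[-0.0, 0.001, 0.0],"jaw":0},
{"linear":[0.0007, -0.0005, 0.0132],"twist":[-0.0, 0.001, 0.0],"jaw":0},
{"linear":[0.0007, -0.0005, 0.0132],"twist":[-0.0, 0.001, 0.0],"jaw":0},
{"linear":[0.0007, -0.0005, 0.0132],"twist":[-0.0, 0.001, 0.0],"jaw":0},
{"linear":[0.0006, -0.0005, 0.0132],"twist":[-0.0, 0.001, 0.0],"jaw":0},
{"linear":[0.0006, -0.0005, 0.0132],"twist":[-0.0, 0.001, 0.0],"jaw":0},
```

Emit:
apply_moves(
  increments=[
    {"linear":[0.003,-0.004,0],"twist":[0,0.004,0],"jaw":0},
    {"linear":[0,0,0.01],"twist":[0,0,0],"jaw":0},
    {"linear":[0,0,0.016],"twist":[0,0,0],"jaw":0},
    {"linear":[0,0,0.018],"twist":[0,0,0],"jaw":0},
    {"linear":[0,0,0.013],"twist":[0,0,0],"jaw":0},
    {"linear":[0,0,0.006],"twist":[0,0,0],"jaw":0},
    {"linear":[0,0,0],"twist":[0,0,0],"jaw":0},
    {"linear":[0,0,0],"twist":[0,0,0],"jaw":0},
  ],
)

```text
clock: 18.4
eef_pos: [0.6053, 0.0124, 0.089]
eef_rot: [-0.001, 0.998, 0.056, 0.002]
wrist_force: [0.0, 0.3, -0.6]
opening: 0.0238
```

```bash
python3 -c "
from plan import *
cst()"
```

```text
t 18.4 pos [0.6053 0.0124 0.089 ] yaw 6.4 tilt [0.005 0.001] F [ 0.   0.3 -0.6] open 0.0238
cx,cy 0.603 -0.0551 Fc 0.1 0.3
```

Emit:
apply_moves(
  increments=[
    {"linear":[0,0,0.007],"twist":[0,0,0],"jaw":0},
    {"linear":[0,0,0.006],"twist":[0,0,0],"jaw":0},
    {"linear":[0,0.001,0],"twist":[0,0,0],"jaw":0},
    {"linear":[0,0.002,0],"twist":[0,0,0],"jaw":0},
    {"linear":[0,0.002,0],"twist":[0,0,0],"jaw":0},
    {"linear":[0,0.001,0],"twist":[0,0,0],"jaw":0},
    {"linear":[0,0.001,0],"twist":[0,0,0],"jaw":0},
    {"linear":[0,0.001,0],"twist":[0,0,0],"jaw":0},
  ],
)

```text
clock: 19.07
eef_pos: [0.608, 0.0049, 0.0773]
eef_rot: [-0.001, 0.998, 0.055, 0.004]
wrist_force: [-1.5, 9.8, -3.4]
opening: 0.0237
```

```bash
python3 -c "
from plan import *
cst()"
```

```text
t 19.07 pos [0.608  0.0049 0.0773] yaw 6.36 tilt [0.009 0.003] F [-1.5  9.8 -3.4] open 0.0237
cx,cy 0.6048 -0.0629 Fc -0.4 9.9
```

Emit:
apply_moves(
  increments=[
    {"linear":[-0.001,-0.002,0],"twist":[0,-0.004,0],"jaw":0},
    {"linear":[-0.001,0,0.002],"twist":[0,0,0],"jaw":0},
    {"linear":[0,0,0.002],"twist":[0,0,0],"jaw":0},
    {"linear":[0,0,0.001],"twist":[0,0,0],"jaw":0},
    {"linear":[0,0.001,0.001],"twist":[0,0,0],"jaw":0},
    {"linear":[0,0,0],"twist":[0,0,0],"jaw":0},
    {"linear":[0,0,0],"twist":[0,0,0],"jaw":0},
    {"linear":[0,0,0],"twist":[0,0,0],"jaw":0},
  ],
)

```text
clock: 19.73
eef_pos: [0.6076, 0.0057, 0.0734]
eef_rot: [-0.001, 0.998, 0.055, 0.004]
wrist_force: [0.2, 0.3, -1.0]
opening: 0.0233
```

```bash
python3 -c "
from plan import *
cst()"
```

```text
t 19.73 pos [0.6076 0.0057 0.0734] yaw 6.35 tilt [0.009 0.003] F [ 0.2  0.3 -1. ] open 0.0233
cx,cy 0.6045 -0.0621 Fc 0.3 0.3
```

Emit:
apply_moves(
  increments=[
    {"linear":[0,0,0],"twist":[0,0,0],"jaw":0.5},
    {"linear":[0,0,0],"twist":[0,0,0],"jaw":0.5},
    {"linear":[0,0,0],"twist":[0,0,0],"jaw":0.5},
    {"linear":[0,0,-0.012],"twist":[0,0,0],"jaw":0.5},
    {"linear":[0,0,-0.02],"twist":[0,0,0],"jaw":0.5},
    {"linear":[0,0,-0.025],"twist":[0,0,0],"jaw":0.5},
    {"linear":[0,0,-0.02],"twist":[0,0,0],"jaw":0.5},
    {"linear":[0,0,0],"twist":[0,0,0],"jaw":0},
  ],
)

```text
clock: 20.4
eef_pos: [0.6058, 0.0049, 0.1539]
eef_rot: [-0.001, 0.998, 0.055, 0.002]
wrist_force: [0.8, -0.5, 0.8]
opening: 0.0401
```

Emit:
apply_moves(
  increments=[
    {"linear":[0,-0.015,0],"twist":[0,0,0],"jaw":0},
    {"linear":[0,-0.02,0],"twist":[0,0,0],"jaw":0},
    {"linear":[0,-0.02,0],"twist":[0,0,0],"jaw":0},
    {"linear":[0,-0.012,0],"twist":[0,0,0],"jaw":0},
    {"linear":[0,0,0],"twist":[0,0,0],"jaw":0},
    {"linear":[0,0,0],"twist":[0,0,0],"jaw":0},
    {"linear":[0,0,0],"twist":[0,0,0],"jaw":0},
    {"linear":[0,0,0],"twist":[0,0,0],"jaw":0},
  ],
)

```text
clock: 21.07
eef_pos: [0.5965, 0.0761, 0.1526]
eef_rot: [-0.001, 0.998, 0.055, 0.002]
wrist_force: [-0.1, -0.6, -0.4]
opening: 0.0
```

```bash
python3 -c "
from plan import *
cst();plan([(C(.6025,.012,.077),6.4,5,0)])"
```

```text
t 21.07 pos [0.5965 0.0761 0.1526] yaw 6.32 tilt [0.004 0.002] F [-0.1 -0.6 -0.4] open 0.0
cx,cy 0.6012 0.0091 Fc -0.1 -0.6
t 21.07 pos [0.5965 0.0761 0.1526] yaw 6.32 tilt [0.004 0.002] F [-0.1 -0.6 -0.4] open 0.0
-> (np.float64(0.5974), np.float64(0.0791), np.float64(0.077)) mm/row 15.1 deg/row 0.05
{"linear":[0.0002, -0.0006, 0.0151],"twist":[-0.0, -0.001, -0.0],"jaw":0},
{"linear":[0.0002, -0.0006, 0.0151],"twist":[-0.0, -0.001, -0.0],"jaw":0},
{"linear":[0.0002, -0.0006, 0.0151],"twist":[-0.0, -0.001, -0.0],"jaw":0},
{"linear":[0.0002, -0.0006, 0.0151],"twist":[-0.0, -0.001, -0.0],"jaw":0},
{"linear":[0.0002, -0.0006, 0.0151],"twist":[-0.0, -0.001, -0.0],"jaw":0},
```

Emit:
apply_moves(
  increments=[
    {"linear":[0,-0.003,0.012],"twist":[0,0,0],"jaw":0},
    {"linear":[0,0,0.018],"twist":[0,0,0],"jaw":0},
    {"linear":[0,0,0.018],"twist":[0,0,0],"jaw":0},
    {"linear":[0,0,0.012],"twist":[0,0,0],"jaw":0},
    {"linear":[0,0,0.004],"twist":[0,0,0],"jaw":0},
    {"linear":[0,0.004,0],"twist":[0,0,0],"jaw":0},
    {"linear":[0,0.006,0],"twist":[0,0,0],"jaw":0},
    {"linear":[0,0.004,0],"twist":[0,0,0],"jaw":0},
  ],
)

```text
clock: 21.73
eef_pos: [0.5981, 0.0617, 0.0826]
eef_rot: [-0.001, 0.999, 0.053, 0.002]
wrist_force: [-0.0, -0.5, 0.6]
opening: 0.0004
```

```bash
python3 -c "
from plan import *
cst()"
```

```text
t 21.73 pos [0.5981 0.0617 0.0826] yaw 6.1 tilt [0.003 0.001] F [-0.  -0.5  0.6] open 0.0004
cx,cy 0.6013 -0.0053 Fc -0.1 -0.5
```

Emit:
apply_moves(
  increments=[
    {"linear":[0,0.001,0.003],"twist":[0,0,0],"jaw":0},
    {"linear":[0,0.001,0.001],"twist":[0,0,0],"jaw":0},
    {"linear":[0,0.001,0],"twist":[0,0,0],"jaw":0},
    {"linear":[0,0.001,0],"twist":[0,0,0],"jaw":0},
    {"linear":[0,0.001,0],"twist":[0,0,0],"jaw":0},
    {"linear":[0,0.001,0],"twist":[0,0,0],"jaw":0},
    {"linear":[0,0.001,0],"twist":[0,0,0],"jaw":0},
    {"linear":[0,0.001,0],"twist":[0,0,0],"jaw":0},
  ],
)

```text
clock: 22.4
eef_pos: [0.6001, 0.0532, 0.0805]
eef_rot: [-0.002, 0.999, 0.052, 0.003]
wrist_force: [-0.0, 2.7, -1.9]
opening: 0.0007
```

```bash
python3 -c "
from plan import *
cst()"
```

```text
t 22.4 pos [0.6001 0.0532 0.0805] yaw 6.0 tilt [0.006 0.004] F [-0.   2.7 -1.9] open 0.0007
cx,cy 0.6023 -0.014 Fc 0.3 2.6
```

Emit:
apply_moves(
  increments=[
    {"linear":[0,0.002,0],"twist":[0,0,0],"jaw":0},
    {"linear":[0,0.002,0],"twist":[0,0,0],"jaw":0},
    {"linear":[0,0.002,0],"twist":[0,0,0],"jaw":0},
    {"linear":[0,0.002,0],"twist":[0,0,0],"jaw":0},
    {"linear":[0,0.002,0],"twist":[0,0,0],"jaw":0},
    {"linear":[0,0.002,0],"twist":[0,0,0],"jaw":0},
    {"linear":[0,0.002,0],"twist":[0,0,0],"jaw":0},
    {"linear":[0,0.002,0],"twist":[0,0,0],"jaw":0},
  ],
)

```text
clock: 23.07
eef_pos: [0.6013, 0.0433, 0.0807]
eef_rot: [-0.007, 0.999, 0.051, 0.003]
wrist_force: [-0.7, 14.1, -0.7]
opening: 0.0003
```

Emit:
apply_moves(
  increments=[
    {"linear":[0,0.002,0],"twist":[0,0,0],"jaw":0},
    {"linear":[0,0.002,0],"twist":[0,0,0],"jaw":0},
    {"linear":[0,0.002,0],"twist":[0,0,0],"jaw":0},
    {"linear":[0,0.002,0],"twist":[0,0,0],"jaw":0},
    {"linear":[0,0.002,0],"twist":[0,0,0],"jaw":0},
    {"linear":[0,0.002,0],"twist":[0,0,0],"jaw":0},
    {"linear":[0,0.002,0],"twist":[0,0,0],"jaw":0},
    {"linear":[0,0.002,0],"twist":[0,0,0],"jaw":0},
  ],
)

```text
clock: 23.73
eef_pos: [0.6013, 0.0437, 0.081]
eef_rot: [-0.019, 0.999, 0.049, 0.002]
wrist_force: [-1.5, 14.1, -1.7]
opening: 0.0005
```

```bash
python3 - <<'E'
from plan import *
from workcell import cams
cst()
fs={n:cams.grab_frame(n) for n in("top","side")}
for n in fs: cv2.imwrite(f"pics/{n}3.png",fs[n]["img"])
a=cv2.resize(fs["top"]["img"][175:235,290:350],(400,400),interpolation=cv2.INTER_CUBIC);b=cv2.resize(fs["side"]["img"][175:235,300:360],(400,400),interpolation=cv2.INTER_CUBIC)
cv2.imwrite("pics/c5.png",cv2.convertScaleAbs(np.hstack([a,b]),alpha=1.5))
E
```

```text
t 23.73 pos [0.6013 0.0437 0.081 ] yaw 5.57 tilt [0.002 0.038] F [-1.5 14.1 -1.7] open 0.0005
cx,cy 0.6024 -0.0236 Fc 0.1 14.2
```

View pics/c5.png

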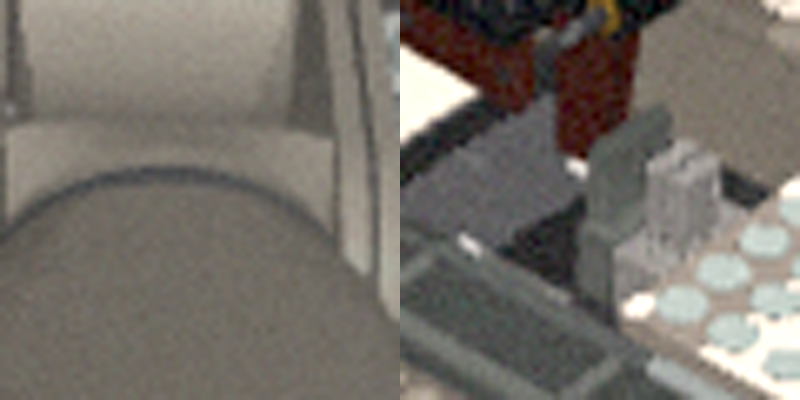

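```bash
python3 - <<'E'
from plan import *
S=CAM["side"]
im=cv2.imread("pics/side3.png"); x0,y0,x1,y1=322,190,354,226; k=16
c=cv2.convertScaleAbs(cv2.resize(im[y0:y1,x0:x1],None,fx=k,fy=k,interpolation=cv2.INTER_CUBIC),alpha=1.3)[:, :]
a=cv2.resize(c,(400,450)); b=a.copy(); sc=400/(x1-x0)
for col,pts in (((0,0,255),[C(cx,cy,z) for cx in(.574,.630) for cy in(-.082,-.070,-.058) for z in(.065,)]),((0,255,0),[C(cx,-.058,.065) for cx in(.576,.628)]),((255,0,0),[C(cx,cy,.099) for cx in(.590,.614) for cy in(-.080,-.072,-.068,-.060)])):
    for u in proj(S,pts): cv2.circle(b,(int((u[0]-x0+.5)*sc),int((u[1]-y0+.5)*sc)),3,col,-1)
cv2.imwrite("pics/c6.png",np.hstack([a,b]))
E
```

```text
(no output)
```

View pics/c6.png

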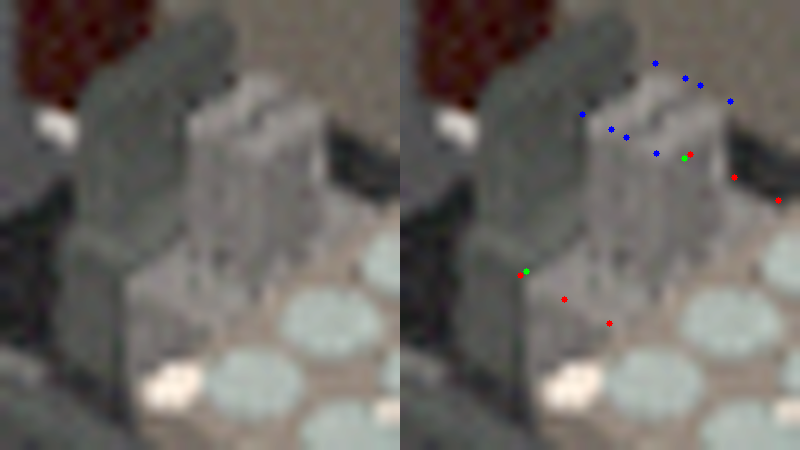

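Emit:
apply_moves(
  increments=[
    {"linear":[0,0,0],"twist":[-0.012,0,0],"jaw":0},
    {"linear":[0,-0.002,0],"twist":[-0.012,0,-0.004],"jaw":0},
    {"linear":[0,-0.003,0],"twist":[-0.012,0,-0.004],"jaw":0},
    {"linear":[0,-0.003,0],"twist":[0,0,-0.004],"jaw":0},
    {"linear":[0,-0.002,0],"twist":[0,0,0],"jaw":0},
    {"linear":[0,-0.001,0],"twist":[0,0,0],"jaw":0},
    {"linear":[0,0,0],"twist":[0,0,0],"jaw":0},
    {"linear":[0,0,0],"twist":[0,0,0],"jaw":0},
  ],
)

```text
clock: 24.5
eef_pos: [0.5998, 0.0556, 0.0811]
eef_rot: [0.0, 0.998, 0.056, 0.003]
wrist_force: [-0.1, 2.2, -1.5]
opening: 0.0001
```

```bash
cat >> plan.py <<'E'
def avg(n=6):
    from workcell import cams
    F=[];P=[]
    for _ in range(n):
        cams.grab_frame("side"); s=ctrl.observe(); F.append(s["wrist_force"]@uy); P.append(s["eef_pos"]@uy)
    print("avg cy",np.mean(P).round(4),"Fy",np.mean(F).round(2),"sd",np.std(F).round(2))
E
python3 -c "
from plan import *
cst();avg()"
```

```text
t 24.5 pos [0.5998 0.0556 0.0811] yaw 6.37 tilt [0.005 0.   ] F [-0.1  2.2 -1.5] open 0.0001
cx,cy 0.6022 -0.0116 Fc 0.1 2.2
avg cy -0.0117 Fy 2.37 sd 0.57
```

Emit:
apply_moves(
  increments=[
    {"linear":[0,-0.0015,0],"twist":[0,0,0],"jaw":0},
    {"linear":[0,-0.0005,0],"twist":[0,0,0],"jaw":0},
    {"linear":[0,0,0],"twist":[0,0,0],"jaw":0},
    {"linear":[0,0,0],"twist":[0,0,0],"jaw":0},
    {"linear":[0,0,0],"twist":[0,0,0],"jaw":0},
    {"linear":[0,0,0],"twist":[0,0,0],"jaw":0},
    {"linear":[0,0,0],"twist":[0,0,0],"jaw":0},
    {"linear":[0,0,0],"twist":[0,0,0],"jaw":0},
  ],
)

```text
clock: 25.47
eef_pos: [0.5996, 0.0572, 0.0811]
eef_rot: [0.0, 0.998, 0.055, 0.003]
wrist_force: [-0.6, 1.1, -1.3]
opening: 0.0005
```

```bash
python3 -c "
from plan import *
cst();avg()"
```

```text
t 25.47 pos [0.5996 0.0572 0.0811] yaw 6.34 tilt [ 0.005 -0.   ] F [-0.6  1.1 -1.3] open 0.0005
cx,cy 0.6023 -0.01 Fc -0.4 1.2
avg cy -0.01 Fy 1.75 sd 0.43
```

Emit:
apply_moves(
  increments=[
    {"linear":[0,-0.0015,0],"twist":[0,0,0],"jaw":0},
    {"linear":[0,-0.0005,0],"twist":[0,0,0],"jaw":0},
    {"linear":[0,0,0],"twist":[0,0,0],"jaw":0},
    {"linear":[0,0,0],"twist":[0,0,0],"jaw":0},
    {"linear":[0,0,0],"twist":[0,0,0],"jaw":0},
    {"linear":[0,0,0],"twist":[0,0,0],"jaw":0},
    {"linear":[0,0,0],"twist":[0,0,0],"jaw":0},
    {"linear":[0,0,0],"twist":[0,0,0],"jaw":0},
  ],
)

```text
clock: 26.43
eef_pos: [0.5994, 0.0593, 0.0812]
eef_rot: [0.0, 0.998, 0.055, 0.003]
wrist_force: [-0.6, 1.7, -1.4]
opening: 0.0004
```

```bash
python3 -c "
from plan import *
cst();avg()"
```

```text
t 26.43 pos [0.5994 0.0593 0.0812] yaw 6.35 tilt [ 0.005 -0.001] F [-0.6  1.7 -1.4] open 0.0004
cx,cy 0.6023 -0.0079 Fc -0.4 1.8
avg cy -0.0079 Fy 1.25 sd 0.32
```

Emit:
apply_moves(
  increments=[
    {"linear":[0,-0.0015,0],"twist":[0,0,0],"jaw":0},
    {"linear":[0,0,0],"twist":[0,0,0],"jaw":0},
    {"linear":[0,0,0],"twist":[0,0,0],"jaw":0},
    {"linear":[0,0,0],"twist":[0,0,0],"jaw":0},
    {"linear":[0,0,0],"twist":[0,0,0],"jaw":0},
    {"linear":[0,0,0],"twist":[0,0,0],"jaw":0},
    {"linear":[0,0,0],"twist":[0,0,0],"jaw":0},
    {"linear":[0,0,0],"twist":[0,0,0],"jaw":0},
  ],
)

```text
clock: 27.4
eef_pos: [0.5992, 0.0609, 0.0812]
eef_rot: [0.001, 0.998, 0.055, 0.003]
wrist_force: [-0.1, 1.9, -0.3]
opening: 0.0004
```

```bash
python3 -c "
from plan import *
cst();avg(8)"
```

```text
t 27.4 pos [0.5992 0.0609 0.0812] yaw 6.35 tilt [ 0.005 -0.001] F [-0.1  1.9 -0.3] open 0.0004
cx,cy 0.6023 -0.0063 Fc 0.1 1.9
avg cy -0.0063 Fy 1.79 sd 0.27
```

Emit:
apply_moves(
  increments=[
    {"linear":[0,-0.0015,0],"twist":[0,0,0],"jaw":0},
    {"linear":[0,0,0],"twist":[0,0,0],"jaw":0},
    {"linear":[0,0,0],"twist":[0,0,0],"jaw":0},
    {"linear":[0,0,0],"twist":[0,0,0],"jaw":0},
    {"linear":[0,0,0],"twist":[0,0,0],"jaw":0},
    {"linear":[0,0,0],"twist":[0,0,0],"jaw":0},
    {"linear":[0,0,0],"twist":[0,0,0],"jaw":0},
    {"linear":[0,0,0],"twist":[0,0,0],"jaw":0},
  ],
)

```text
clock: 28.47
eef_pos: [0.6005, 0.0617, 0.0821]
eef_rot: [0.001, 0.998, 0.056, 0.004]
wrist_force: [-0.2, -0.8, 0.2]
opening: 0.0006
```

```bash
python3 -c "
from plan import *
cst();avg(8)"
```

```text
t 28.47 pos [0.6005 0.0617 0.0821] yaw 6.37 tilt [ 0.008 -0.002] F [-0.2 -0.8  0.2] open 0.0006
cx,cy 0.6036 -0.0056 Fc -0.3 -0.8
avg cy -0.0056 Fy -0.08 sd 0.42
```

```bash
python3 -c "
from plan import *
plan([((.600,.0637,.158),6.4,4,.5),((.4955,-.2868,.14),19,12,.5)])"
```

```text
t 28.87 pos [0.6004 0.0617 0.082 ] yaw 6.37 tilt [ 0.008 -0.002] F [-0.9 -0.7 -0.4] open 0.0002
-> (0.6, 0.0637, 0.158) mm/row 19.0 deg/row 0.12
{"linear":[0.0001, -0.0005, -0.019],"twist":[0.001, -0.002, -0.0],"jaw":0.5},
{"linear":[0.0001, -0.0005, -0.019],"twist":[0.001, -0.002, -0.0],"jaw":0.5},
{"linear":[0.0, -0.0005, -0.019],"twist":[0.001, -0.002, -0.0],"jaw":0.5},
{"linear":[-0.0, -0.0005, -0.019],"twist":[0.001, -0.002, -0.0],"jaw":0.5},
-> (0.4955, -0.2868, 0.14) mm/row 30.5 deg/row 1.05
{"linear":[-0.0119, 0.0281, 0.0015],"twist":[0.0, 0.0, -0.018],"jaw":0.5},
{"linear":[-0.0124, 0.0278, 0.0015],"twist":[0.0, 0.0, -0.018],"jaw":0.5},
{"linear":[-0.0129, 0.0276, 0.0015],"twist":[0.0, 0.0, -0.018],"jaw":0.5},
{"linear":[-0.0134, 0.0274, 0.0015],"twist":[0.0, 0.0, -0.018],"jaw":0.5},
{"linear":[-0.0139, 0.0271, 0.0015],"twist":[0.0, 0.0, -0.018],"jaw":0.5},
{"linear":[-0.0144, 0.0268, 0.0015],"twist":[0.0, 0.0, -0.018],"jaw":0.5},
{"linear":[-0.0149, 0.0266, 0.0015],"twist":[0.0, 0.0, -0.018],"jaw":0.5},
{"linear":[-0.0154, 0.0263, 0.0015],"twist":[0.0, 0.0, -0.018],"jaw":0.5},
{"linear":[-0.0159, 0.026, 0.0015],"twist":[0.0, 0.0, -0.018],"jaw":0.5},
{"linear":[-0.0164, 0.0257, 0.0015],"twist":[0.0, 0.0, -0.018],"jaw":0.5},
{"linear":[-0.0168, 0.0254, 0.0015],"twist":[0.0, 0.0, -0.018],"jaw":0.5},
{"linear":[-0.0173, 0.0251, 0.0015],"twist":[0.0, 0.0, -0.018],"jaw":0.5},
```

Emit:
apply_moves(
  increments=[
    {"linear":[0,-0.001,-0.015],"twist":[0.001,-0.002,0],"jaw":0},
    {"linear":[0,0,-0.022],"twist":[0.001,-0.002,0],"jaw":0},
    {"linear":[0,0,-0.024],"twist":[0.001,-0.002,0],"jaw":0},
    {"linear":[0,0,-0.02],"twist":[0.001,-0.002,0],"jaw":0.5},
    {"linear":[-0.012,0.028,0],"twist":[0,0,-0.018],"jaw":0.5},
    {"linear":[-0.0125,0.028,0.001],"twist":[0,0,-0.018],"jaw":0.5},
    {"linear":[-0.013,0.0276,0.001],"twist":[0,0,-0.018],"jaw":0.5},
    {"linear":[-0.0135,0.0274,0.001],"twist":[0,0,-0.018],"jaw":0.5},
  ],
)

```text
clock: 29.53
eef_pos: [0.5658, -0.0528, 0.164]
eef_rot: [-0.001, 0.995, 0.097, 0.001]
wrist_force: [0.9, 0.7, 0.3]
opening: 0.03
```

Emit:
apply_moves(
  increments=[
    {"linear":[-0.014,0.027,0.001],"twist":[0,0,-0.018],"jaw":0.5},
    {"linear":[-0.0144,0.027,0.001],"twist":[0,0,-0.018],"jaw":0.5},
    {"linear":[-0.015,0.0266,0.001],"twist":[0,0,-0.018],"jaw":0.5},
    {"linear":[-0.0155,0.026,0.001],"twist":[0,0,-0.018],"jaw":0.5},
    {"linear":[-0.016,0.026,0.001],"twist":[0,0,-0.018],"jaw":0.5},
    {"linear":[-0.016,0.025,0.001],"twist":[0,0,-0.018],"jaw":0.5},
    {"linear":[-0.012,0.018,0],"twist":[0,0,-0.018],"jaw":0.5},
    {"linear":[-0.004,0.006,0],"twist":[0,0,-0.018],"jaw":0.5},
  ],
)

```text
clock: 30.2
eef_pos: [0.5025, -0.2682, 0.1585]
eef_rot: [0.0, 0.985, 0.171, 0.002]
wrist_force: [1.0, 0.5, -0.3]
opening: 0.0439
```

Emit:
apply_moves(
  increments=[
    {"linear":[0,0,0],"twist":[0,0,0],"jaw":0.5},
    {"linear":[0,0,0],"twist":[0,0,0],"jaw":0.5},
    {"linear":[0,0,0],"twist":[0,0,0],"jaw":0.5},
    {"linear":[0,0,0],"twist":[0,0,0],"jaw":0.5},
    {"linear":[0,0,0],"twist":[0,0,0],"jaw":0.5},
    {"linear":[0,0,0],"twist":[0,0,0],"jaw":0.5},
    {"linear":[0,0,0],"twist":[0,0,0],"jaw":0.5},
    {"linear":[0,0,0],"twist":[0,0,0],"jaw":0.5},
  ],
)

```text
clock: 30.87
eef_pos: [0.5028, -0.2666, 0.1585]
eef_rot: [0.0, 0.985, 0.171, 0.002]
wrist_force: [-0.2, -0.7, 0.4]
opening: 0.044
```

```bash
python3 -c "
from plan import *
plan([((.4955,-.2868,.115),19,1,.5)])"
```

```text
t 30.87 pos [ 0.5028 -0.2666  0.1585] yaw 19.69 tilt [0.004 0.   ] F [-0.2 -0.7  0.4] open 0.044
-> (0.4955, -0.2868, 0.115) mm/row 48.5 deg/row 0.72
{"linear":[-0.0138, 0.0165, 0.0435],"twist":[0.001, -0.004, 0.012],"jaw":0.5},
```

Emit:
apply_moves(
  increments=[
    {"linear":[-0.005,0.006,0],"twist":[0,-0.004,0.004],"jaw":0.5},
    {"linear":[-0.005,0.006,0.01],"twist":[0,0,0.004],"jaw":0.5},
    {"linear":[-0.003,0.003,0.018],"twist":[0,0,0.004],"jaw":0.5},
    {"linear":[0,0,0.018],"twist":[0,0,0],"jaw":0.5},
    {"linear":[0,0,0.008],"twist":[0,0,0],"jaw":0.5},
    {"linear":[0,0,0],"twist":[0,0,0],"jaw":0.5},
    {"linear":[0,0,0],"twist":[0,0,0],"jaw":0.5},
    {"linear":[0,0,0],"twist":[0,0,0],"jaw":0.5},
  ],
)

```text
clock: 31.53
eef_pos: [0.4948, -0.2888, 0.101]
eef_rot: [0.001, 0.986, 0.164, 0.0]
wrist_force: [0.5, -0.2, -0.3]
opening: 0.044
```

```bash
python3 -c "
from plan import *
plan([((.4955,-.2868,.0475),19,1,.5)])"
```

```text
t 31.53 pos [ 0.4948 -0.2888  0.101 ] yaw 18.92 tilt [ 0.    -0.002] F [ 0.5 -0.2 -0.3] open 0.044
-> (0.4955, -0.2868, 0.0475) mm/row 53.6 deg/row 0.15
{"linear":[0.0013, -0.0018, 0.0535],"twist":[0.002, 0.0, -0.001],"jaw":0.5},
```

Emit:
apply_moves(
  increments=[
    {"linear":[0.001,-0.0025,0.008],"twist":[0.002,0,0],"jaw":0.5},
    {"linear":[0,0,0.016],"twist":[0,0,0],"jaw":0.5},
    {"linear":[0,0,0.016],"twist":[0,0,0],"jaw":0.5},
    {"linear":[0,0,0.009],"twist":[0,0,0],"jaw":0.5},
    {"linear":[0,0,0.003],"twist":[0,0,0],"jaw":0.5},
    {"linear":[0,0,0],"twist":[0,0,0],"jaw":0.5},
    {"linear":[0,0,0],"twist":[0,0,0],"jaw":0.5},
    {"linear":[0,0,0],"twist":[0,0,0],"jaw":0.5},
  ],
)

```text
clock: 32.2
eef_pos: [0.4984, -0.2871, 0.0504]
eef_rot: [0.003, 0.986, 0.165, 0.003]
wrist_force: [-0.4, -0.4, -1.0]
opening: 0.0437
```

```bash
python3 -c "
from plan import *
plan([((.4955,-.2868,.0475),19,1,.5)])"
```

```text
t 32.2 pos [ 0.4984 -0.2871  0.0504] yaw 18.96 tilt [ 0.007 -0.004] F [-0.4 -0.4 -1. ] open 0.0437
-> (0.4955, -0.2868, 0.0475) mm/row 4.1 deg/row 0.47
{"linear":[-0.0027, -0.0012, 0.0029],"twist":[0.006, -0.005, -0.001],"jaw":0.5},
```

Emit:
apply_moves(
  increments=[
    {"linear":[-0.0025,-0.001,0.002],"twist":[0.006,-0.005,-0.001],"jaw":0.5},
    {"linear":[0,0,0],"twist":[0,0,0],"jaw":0},
    {"linear":[0,0,0],"twist":[0,0,0],"jaw":0},
    {"linear":[0,0,0],"twist":[0,0,0],"jaw":0},
    {"linear":[0,0,0],"twist":[0,0,0],"jaw":0},
    {"linear":[0,0,0],"twist":[0,0,0],"jaw":0},
    {"linear":[0,0,0],"twist":[0,0,0],"jaw":0},
    {"linear":[0,0,0],"twist":[0,0,0],"jaw":0},
  ],
)

```text
clock: 32.87
eef_pos: [0.4966, -0.2877, 0.0505]
eef_rot: [0.001, 0.986, 0.165, 0.001]
wrist_force: [-0.1, 0.1, -0.1]
opening: 0.0238
```

```bash
python3 -c "
from plan import *
s=st(); p=s['eef_pos']
plan([((p[0],p[1],.175),19,6,0),(C(.601,-.044,.18),6.4,10,0)])"
```

```text
t 32.87 pos [ 0.4966 -0.2877  0.0505] yaw 19.01 tilt [ 0.003 -0.002] F [-0.1  0.1 -0.1] open 0.0238
t 32.87 pos [ 0.4966 -0.2877  0.0505] yaw 19.01 tilt [ 0.003 -0.002] F [-0.1  0.1 -0.1] open 0.0238
-> (np.float64(0.4966163397749347), np.float64(-0.28770276046796656), 0.175) mm/row 20.7 deg/row 0.03
{"linear":[0.0, 0.0, -0.0207],"twist":[0.0, -0.0, 0.0],"jaw":0},
{"linear":[0.0, 0.0, -0.0207],"twist":[0.0, -0.0, 0.0],"jaw":0},
{"linear":[0.0, 0.0, -0.0207],"twist":[0.0, -0.0, 0.0],"jaw":0},
{"linear":[0.0, 0.0, -0.0207],"twist":[0.0, -0.0, 0.0],"jaw":0},
{"linear":[0.0, 0.0, -0.0207],"twist":[0.0, -0.0, 0.0],"jaw":0},
{"linear":[0.0, 0.0, -0.0207],"twist":[0.0, -0.0, 0.0],"jaw":0},
-> (np.float64(0.6022), np.float64(0.0233), np.float64(0.18)) mm/row 32.8 deg/row 1.26
{"linear":[0.0201, -0.026, -0.0005],"twist":[0.0, 0.0, 0.022],"jaw":0},
{"linear":[0.0195, -0.0264, -0.0005],"twist":[0.0, 0.0, 0.022],"jaw":0},
{"linear":[0.0189, -0.0268, -0.0005],"twist":[0.0, 0.0, 0.022],"jaw":0},
{"linear":[0.0184, -0.0272, -0.0005],"twist":[0.0, 0.0, 0.022],"jaw":0},
{"linear":[0.0177, -0.0276, -0.0005],"twist":[0.0, 0.0, 0.022],"jaw":0},
{"linear":[0.0171, -0.028, -0.0005],"twist":[0.0, 0.0, 0.022],"jaw":0},
{"linear":[0.0165, -0.0284, -0.0005],"twist":[0.0, 0.0, 0.022],"jaw":0},
{"linear":[0.0159, -0.0287, -0.0005],"twist":[0.0, 0.0, 0.022],"jaw":0},
{"linear":[0.0153, -0.0291, -0.0005],"twist":[0.0, 0.0, 0.022],"jaw":0},
{"linear":[0.0146, -0.0294, -0.0005],"twist":[0.0, 0.0, 0.022],"jaw":0},
```

Emit:
apply_moves(
  increments=[
    {"linear":[0,0,-0.01],"twist":[0,0,0],"jaw":0},
    {"linear":[0,0,-0.02],"twist":[0,0,0],"jaw":0},
    {"linear":[0,0,-0.027],"twist":[0,0,0],"jaw":0},
    {"linear":[0,0,-0.03],"twist":[0,0,0],"jaw":0},
    {"linear":[0,0,-0.025],"twist":[0,0,0],"jaw":0},
    {"linear":[0,0,-0.012],"twist":[0,0,0],"jaw":0},
    {"linear":[0.02,-0.026,0],"twist":[0,0,0.022],"jaw":0},
    {"linear":[0.0195,-0.0264,0],"twist":[0,0,0.022],"jaw":0},
  ],
)

```text
clock: 33.53
eef_pos: [0.516, -0.228, 0.1842]
eef_rot: [0.001, 0.99, 0.14, 0.001]
wrist_force: [0.0, 0.2, -0.2]
opening: 0.0238
```

Emit:
apply_moves(
  increments=[
    {"linear":[0.019,-0.027,0],"twist":[0,0,0.022],"jaw":0},
    {"linear":[0.0184,-0.027,0],"twist":[0,0,0.022],"jaw":0},
    {"linear":[0.018,-0.0276,0],"twist":[0,0,0.022],"jaw":0},
    {"linear":[0.017,-0.028,0],"twist":[0,0,0.022],"jaw":0},
    {"linear":[0.0165,-0.0284,0],"twist":[0,0,0.022],"jaw":0},
    {"linear":[0.016,-0.028,0],"twist":[0,0,0.022],"jaw":0},
    {"linear":[0.011,-0.02,0],"twist":[0,0,0.022],"jaw":0},
    {"linear":[0.004,-0.008,0],"twist":[0,0,0.022],"jaw":0},
  ],
)

```text
clock: 34.2
eef_pos: [0.5968, -0.0004, 0.1926]
eef_rot: [0.002, 0.999, 0.047, 0.005]
wrist_force: [-0.3, 0.6, -1.1]
opening: 0.0238
```

```bash
python3 -c "
from plan import *
cst();plan([(C(.602,-.0475,.155),6.4,4,0)])"
```

```text
t 34.2 pos [ 5.968e-01 -4.000e-04  1.926e-01] yaw 5.41 tilt [ 0.011 -0.003] F [-0.3  0.6 -1.1] open 0.0238
cx,cy 0.593 -0.067 Fc -0.2 0.6
t 34.2 pos [ 5.968e-01 -4.000e-04  1.926e-01] yaw 5.41 tilt [ 0.011 -0.003] F [-0.3  0.6 -1.1] open 0.0238
-> (np.float64(0.6035), np.float64(0.0199), np.float64(0.155)) mm/row 10.8 deg/row 0.3
{"linear":[0.0021, -0.0049, 0.0094],"twist":[0.001, -0.003, -0.004],"jaw":0},
{"linear":[0.0021, -0.0049, 0.0094],"twist":[0.001, -0.003, -0.004],"jaw":0},
{"linear":[0.0021, -0.0049, 0.0094],"twist":[0.001, -0.003, -0.004],"jaw":0},
{"linear":[0.0022, -0.0049, 0.0094],"twist":[0.001, -0.003, -0.004],"jaw":0},
```

Emit:
apply_moves(
  increments=[
    {"linear":[0.002,-0.005,0],"twist":[0.001,-0.003,-0.004],"jaw":0},
    {"linear":[0.002,-0.005,0.005],"twist":[0.001,-0.003,-0.004],"jaw":0},
    {"linear":[0.002,-0.005,0.009],"twist":[0.001,-0.003,-0.004],"jaw":0},
    {"linear":[0.002,-0.004,0.009],"twist":[0.001,-0.003,-0.004],"jaw":0},
    {"linear":[0,0,0.006],"twist":[0,0,0],"jaw":0},
    {"linear":[0,0,0],"twist":[0,0,0],"jaw":0},
    {"linear":[0,0,0],"twist":[0,0,0],"jaw":0},
    {"linear":[0,0,0],"twist":[0,0,0],"jaw":0},
  ],
)

```text
clock: 34.87
eef_pos: [0.6021, 0.0205, 0.1609]
eef_rot: [0.0, 0.998, 0.057, -0.002]
wrist_force: [0.0, 0.5, -1.4]
opening: 0.0233
```

```bash
python3 -c "
from plan import *
cst();plan([(C(.602,-.0475,.12),6.4,4,0)])"
```

```text
t 34.87 pos [0.6021 0.0205 0.1609] yaw 6.56 tilt [-0.005 -0.   ] F [ 0.   0.5 -1.4] open 0.0233
cx,cy 0.6006 -0.0467 Fc 0.1 0.5
t 34.87 pos [0.6021 0.0205 0.1609] yaw 6.56 tilt [-0.005 -0.   ] F [ 0.   0.5 -1.4] open 0.0233
-> (np.float64(0.6035), np.float64(0.0199), np.float64(0.12)) mm/row 10.2 deg/row 0.08
{"linear":[0.0004, 0.0002, 0.0102],"twist":[-0.0, 0.001, 0.001],"jaw":0},
{"linear":[0.0004, 0.0002, 0.0102],"twist":[-0.0, 0.001, 0.001],"jaw":0},
{"linear":[0.0004, 0.0002, 0.0102],"twist":[-0.0, 0.001, 0.001],"jaw":0},
{"linear":[0.0004, 0.0002, 0.0102],"twist":[-0.0, 0.001, 0.001],"jaw":0},
```

Emit:
apply_moves(
  increments=[
    {"linear":[0,0,0.008],"twist":[0,0.004,0.002],"jaw":0},
    {"linear":[0,0,0.013],"twist":[0,0,0],"jaw":0},
    {"linear":[0,0,0.013],"twist":[0,0,0],"jaw":0},
    {"linear":[0,0,0.007],"twist":[0,0,0],"jaw":0},
    {"linear":[0,0,0.002],"twist":[0,0,0],"jaw":0},
    {"linear":[0,0,0],"twist":[0,0,0],"jaw":0},
    {"linear":[0,0,0],"twist":[0,0,0],"jaw":0},
    {"linear":[0,0,0],"twist":[0,0,0],"jaw":0},
  ],
)

```text
clock: 35.53
eef_pos: [0.6027, 0.0182, 0.1164]
eef_rot: [0.0, 0.999, 0.054, 0.001]
wrist_force: [0.4, 0.6, -0.9]
opening: 0.0239
```

```bash
python3 -c "
from plan import *
cst();plan([(C(.602,-.0475,.12),6.4,1,0)])"
```

```text
t 35.53 pos [0.6027 0.0182 0.1164] yaw 6.24 tilt [ 0.003 -0.   ] F [ 0.4  0.6 -0.9] open 0.0239
cx,cy 0.601 -0.0491 Fc 0.4 0.5
t 35.53 pos [0.6027 0.0182 0.1164] yaw 6.24 tilt [ 0.003 -0.   ] F [ 0.4  0.6 -0.9] open 0.0239
-> (np.float64(0.6035), np.float64(0.0199), np.float64(0.12)) mm/row 4.1 deg/row 0.22
{"linear":[0.001, -0.0016, -0.0036],"twist":[0.0, -0.003, -0.003],"jaw":0},
```

Emit:
apply_moves(
  increments=[
    {"linear":[0,-0.0025,0],"twist":[0,-0.002,-0.002],"jaw":0},
    {"linear":[0,0,0.002],"twist":[0,0,0],"jaw":0},
    {"linear":[0,0,0.003],"twist":[0,0,0],"jaw":0},
    {"linear":[0,0,0.003],"twist":[0,0,0],"jaw":0},
    {"linear":[0,0,0.003],"twist":[0,0,0],"jaw":0},
    {"linear":[0,0,0.003],"twist":[0,0,0],"jaw":0},
    {"linear":[0,0,0.002],"twist":[0,0,0],"jaw":0},
    {"linear":[0,0,0],"twist":[0,0,0],"jaw":0},
  ],
)

```text
clock: 36.2
eef_pos: [0.6039, 0.0212, 0.1008]
eef_rot: [0.0, 0.998, 0.056, 0.002]
wrist_force: [0.6, -0.0, -0.9]
opening: 0.0236
```

```bash
python3 -c "
from plan import *
cst()"
```

```text
t 36.2 pos [0.6039 0.0212 0.1008] yaw 6.39 tilt [ 0.004 -0.   ] F [ 0.6 -0.  -0.9] open 0.0236
cx,cy 0.6025 -0.0462 Fc 0.6 -0.1
```

Emit:
apply_moves(
  increments=[
    {"linear":[0,0.001,0.004],"twist":[0,0,0],"jaw":0},
    {"linear":[0,0,0.005],"twist":[0,0,0],"jaw":0},
    {"linear":[0,0,0.005],"twist":[0,0,0],"jaw":0},
    {"linear":[0,0,0.004],"twist":[0,0,0],"jaw":0},
    {"linear":[0,0,0.003],"twist":[0,0,0],"jaw":0},
    {"linear":[0,0,0.001],"twist":[0,0,0],"jaw":0},
    {"linear":[0,0,0],"twist":[0,0,0],"jaw":0},
    {"linear":[0,0,0],"twist":[0,0,0],"jaw":0},
  ],
)

```text
clock: 36.87
eef_pos: [0.6036, 0.02, 0.0754]
eef_rot: [0.0, 0.998, 0.056, 0.001]
wrist_force: [0.4, -0.1, -0.5]
opening: 0.0233
```

```bash
python3 -c "
from plan import *
cst()"
```

```text
t 36.87 pos [0.6036 0.02   0.0754] yaw 6.37 tilt [ 0.003 -0.   ] F [ 0.4 -0.1 -0.5] open 0.0233
cx,cy 0.6021 -0.0475 Fc 0.4 -0.1
```

Emit:
apply_moves(
  increments=[
    {"linear":[0,0.001,0],"twist":[0,0,0],"jaw":0},
    {"linear":[0,0.001,0],"twist":[0,0,0],"jaw":0},
    {"linear":[0,0.001,0],"twist":[0,0,0],"jaw":0},
    {"linear":[0,0,0.0015],"twist":[0,0,0],"jaw":0},
    {"linear":[0,0,0.001],"twist":[0,0,0],"jaw":0},
    {"linear":[0,0,0],"twist":[0,0,0],"jaw":0},
    {"linear":[0,0,0],"twist":[0,0,0],"jaw":0},
    {"linear":[0,0,0],"twist":[0,0,0],"jaw":0},
  ],
)

```text
clock: 37.53
eef_pos: [0.6047, 0.0177, 0.0743]
eef_rot: [-0.0, 0.998, 0.056, 0.002]
wrist_force: [-0.4, 1.0, -0.7]
opening: 0.0235
```

```bash
python3 -c "
from plan import *
cst()"
```

```text
t 37.53 pos [0.6047 0.0177 0.0743] yaw 6.38 tilt [0.005 0.001] F [-0.4  1.  -0.7] open 0.0235
cx,cy 0.6029 -0.0498 Fc -0.3 1.1
```

Emit:
apply_moves(
  increments=[
    {"linear":[0,0,0],"twist":[0,0,0],"jaw":0.5},
    {"linear":[0,0,0],"twist":[0,0,0],"jaw":0.5},
    {"linear":[0,0,0],"twist":[0,0,0],"jaw":0.5},
    {"linear":[0,0,-0.012],"twist":[0,0,0],"jaw":0.5},
    {"linear":[0,0,-0.02],"twist":[0,0,0],"jaw":0.5},
    {"linear":[0,0,-0.025],"twist":[0,0,0],"jaw":0.5},
    {"linear":[0,0,-0.02],"twist":[0,0,0],"jaw":0.5},
    {"linear":[0,0,0],"twist":[0,0,0],"jaw":0},
  ],
)

```text
clock: 38.2
eef_pos: [0.6039, 0.0164, 0.1554]
eef_rot: [0.0, 0.998, 0.056, 0.001]
wrist_force: [1.1, 0.2, 0.2]
opening: 0.0403
```

Emit:
apply_moves(
  increments=[
    {"linear":[0,-0.013,0],"twist":[0,0,0],"jaw":0},
    {"linear":[0,-0.018,0],"twist":[0,0,0],"jaw":0},
    {"linear":[0,-0.018,0],"twist":[0,0,0],"jaw":0},
    {"linear":[0,-0.011,0],"twist":[0,0,0],"jaw":0},
    {"linear":[0,0,0],"twist":[0,0,0],"jaw":0},
    {"linear":[0,0,0],"twist":[0,0,0],"jaw":0},
    {"linear":[0,0,0],"twist":[0,0,0],"jaw":0},
    {"linear":[0,0,0],"twist":[0,0,0],"jaw":0},
  ],
)

```text
clock: 38.87
eef_pos: [0.5953, 0.0803, 0.1537]
eef_rot: [0.001, 0.998, 0.055, 0.001]
wrist_force: [0.6, -0.3, 0.8]
opening: 0.0003
```

```bash
python3 -c "
from plan import *
cst();plan([(C(.6025,.012,.081),6.4,5,0)])"
```

```text
t 38.87 pos [0.5953 0.0803 0.1537] yaw 6.34 tilt [ 0.001 -0.001] F [ 0.6 -0.3  0.8] open 0.0003
cx,cy 0.6005 0.0134 Fc 0.6 -0.4
t 38.87 pos [0.5953 0.0803 0.1537] yaw 6.34 tilt [ 0.001 -0.001] F [ 0.6 -0.3  0.8] open 0.0003
-> (np.float64(0.5974), np.float64(0.0791), np.float64(0.081)) mm/row 14.5 deg/row 0.02
{"linear":[0.0004, 0.0003, 0.0145],"twist":[0.0, -0.0, -0.0],"jaw":0},
{"linear":[0.0004, 0.0003, 0.0145],"twist":[0.0, -0.0, -0.0],"jaw":0},
{"linear":[0.0004, 0.0003, 0.0145],"twist":[0.0, -0.0, -0.0],"jaw":0},
{"linear":[0.0004, 0.0003, 0.0145],"twist":[0.0, -0.0, -0.0],"jaw":0},
{"linear":[0.0004, 0.0003, 0.0145],"twist":[0.0, -0.0, -0.0],"jaw":0},
```

Descend beside the post, then advance to it and push gently in 1.5 mm steps.

Emit:
apply_moves(
  increments=[
    {"linear":[0,0,0.012],"twist":[0,0,0],"jaw":0},
    {"linear":[0,0,0.018],"twist":[0,0,0],"jaw":0},
    {"linear":[0,0,0.018],"twist":[0,0,0],"jaw":0},
    {"linear":[0,0,0.012],"twist":[0,0,0],"jaw":0},
    {"linear":[0,0,0.006],"twist":[0,0,0],"jaw":0},
    {"linear":[0,0.004,0],"twist":[0,0,0],"jaw":0},
    {"linear":[0,0.006,0],"twist":[0,0,0],"jaw":0},
    {"linear":[0,0.003,0],"twist":[0,0,0],"jaw":0},
  ],
)

```text
clock: 39.53
eef_pos: [0.597, 0.063, 0.0814]
eef_rot: [0.001, 0.999, 0.054, 0.0]
wrist_force: [0.2, -0.4, -0.5]
opening: 0.0005
```

Emit:
apply_moves(
  increments=[
    {"linear":[0,0.0015,0],"twist":[0,0,0],"jaw":0},
    {"linear":[0,0.0015,0],"twist":[0,0,0],"jaw":0},
    {"linear":[0,0.0015,0],"twist":[0,0,0],"jaw":0},
    {"linear":[0,0.0015,0],"twist":[0,0,0],"jaw":0},
    {"linear":[0,0.0015,0],"twist":[0,0,0],"jaw":0},
    {"linear":[0,0.0015,0],"twist":[0,0,0],"jaw":0},
    {"linear":[0,0.0015,0],"twist":[0,0,0],"jaw":0},
    {"linear":[0,0.0015,0],"twist":[0,0,0],"jaw":0},
  ],
)

```text
clock: 40.2
eef_pos: [0.5987, 0.0545, 0.0835]
eef_rot: [-0.003, 0.999, 0.052, 0.001]
wrist_force: [-0.5, 12.3, -2.4]
opening: 0.0006
```

```bash
python3 -c "
from plan import *
cst()"
```

```text
t 40.2 pos [0.5987 0.0545 0.0835] yaw 5.93 tilt [0.002 0.007] F [-0.5 12.3 -2.4] open 0.0006
cx,cy 0.601 -0.0126 Fc 0.9 12.2
```

```bash
python3 - <<'E'
from plan import *
from workcell import cams
avg(8); cst()
fs={n:cams.grab_frame(n) for n in("top","side")}
a=cv2.resize(fs["top"]["img"][150:275,285:445],(448,350),interpolation=cv2.INTER_CUBIC);b=cv2.resize(fs["side"]["img"][180:230,310:360],(350,350),interpolation=cv2.INTER_CUBIC)
cv2.imwrite("pics/c7.png",cv2.convertScaleAbs(np.hstack([a,b]),alpha=1.5))
E
```

```text
avg cy -0.0126 Fy 10.26 sd 0.55
t 40.6 pos [0.5986 0.0545 0.0835] yaw 5.95 tilt [0.002 0.006] F [-1.5 11.1 -2.4] open 0.0003
cx,cy 0.6009 -0.0126 Fc -0.3 11.2
```

View pics/c7.png

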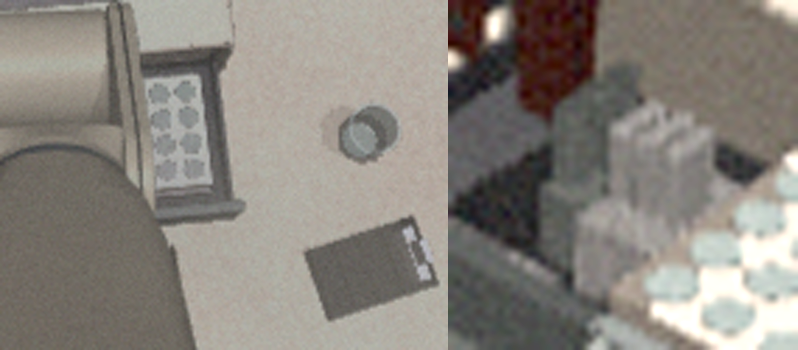

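The last picture shows three upright spacers, tabs at about (630–700, 120) in the side crop. The jaw bears on them, and the fourth spacer is still in the rack. The steady push is 10.3 N.

```bash
python3 -c "
from workcell import ctrl
print(ctrl.finish_job())
from plan import *
cst()"
```

```text
the job is handed in; nothing more can be done
None
the job is handed in; nothing more can be done
```

The job is done and handed in at about 41 s. The carrier is open, three spacers stand in the gap, and the gripper is still pushing the jaw against them.

- **Carrier:** I pulled it about 120 mm until it stopped. The handle then measured 0.480 m along the carrier axis, both by the arm and in the picture.
- **Two spacers were too few:** The jaw travelled about 18.3 mm, which is its 18 mm stop. The picture taken then looked as if the jaw touched the stack, so I went by the measured travel and added a third spacer.
- **Three spacers hold:** The jaw stopped at about 6.7 mm of travel. That makes the gap about 42.7 mm, which fits two spacers having run to the stop.
- **Last checks:** The push was steady at about 10.3 N. The last picture showed the three spacers upright and flat against each other. It also showed the carrier still out, the spare spacer in the rack and the beaker in place. I did not look at the tip box and bottle again at the end, but the arm never worked near them.
- **One slip:** I turned the tilt correction the wrong way while letting go of the handle, so the gripper leaned about 9°. The carrier was still fully open in the next picture.

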